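# Clamp a freshly glued scrub brush in a one-hand bar clamp and keep the trigger squeezed

### The arm

A 6-joint arm with a two-finger parallel gripper is mounted at the origin on a cart in front of the work surface, level with it; the furniture and walls round the work are solid. World frame = base frame: x ahead of the robot, y to its left, z up, the work surface at z = 0. Lengths are in m, angles in rad, forces in N, time in s.
With the tool pointing down it reaches from about 0.225 to 0.875 m from the base axis. Payload 3.4 kg.
Tool frame: the origin (TCP) lies at the very end of the fingers, on their centre line; the grasp point (between the pads) lies 19 mm behind it (grip_depth is the distance from the TCP to the grasp point, in m); x points along the fingers, z is the direction in which the jaws open and shut, and the axes are right-handed (so a half turn about x gives the same grasp; the last joint's range is limited). The gripper opens to 85 mm and grips with 20 to 120 N. Pads are 22 mm wide; open, the fingers measure 114 mm over their backs; the gripper's body (76 mm by 85 mm) begins 54 mm behind the grasp point. The pads swing forward as they close: fully open they stand 13 mm farther back than shut.
Start: joints at [1.06, 0.276, 1.505, -0, 1.361, -0.121], TCP at [0.219, 0.532, 0.204] pointing down, gripper open.
Joint ranges: [-2.89, 2.89], [-0.75, 2.08], [0.22, 2.7], [-1.18, 4.32], [0.11, 2.71], [-2.7, 2.7]. Speed limits (rad/s): [2.57, 2.57, 3.14, 3.14, 3.14, 3.14].

### API

Orientations are given as a unit quaternion [w, x, y, z].
In Python, from rig import get_state, get_image, sign_off, grip_depth gives the robot as it stands. The module is installed in compiled form; this text tells all that it offers.
- The arm moves only by the tool arm_command, never from a script. Its argument "series" is a list of rows, each an object with "dp": the shift along the tool's x, y, z scaled (see below), a list of three; "angular": the turn, a rotation vector about the tool's x, y, z scaled (see below), a list of three; "gripper": the finger opening in mm, from 0 to 85.4. A call has exactly 8 rows; each row shifts and turns the pose as measured when the row begins, along the tool's axes as they then stand; what a row does not reach is not made up. The controller multiplies each number of a shift by 0.12 m and each number of a turn by 90 degrees. A row lasts 1/8 s, in which the tool goes at most 62.5 mm and 10.7 degrees, less where a joint would pass 70% of its speed; a pose out of reach is approached as far as the arm can. A call with a number of a shift or a turn outside -1 to 1 is refused whole. A call with a gripper value outside its range is refused whole. The fingers move at their own pace and stop on an object; "grip_force" is the grip in N (left out, the last holds). Time passes only in rows, so rows that do not move let the fingers close, or fill a call up. It gives the time, the measured TCP pose, the force and the opening at its end, in the units of the state.
- get_state(): the state, without advancing time (a new reading comes with each control period).
- get_image(name): name is "scene" or "top" or "wrist"; returns a dict with "image" (384x512x3 uint8, blue, green, red), "depth" (384x512 float32, m along the optical axis (not along the pixel's ray), 0 where there is no reading), "mtx" (3x3 intrinsics, pixels), "view" (4x4, takes a point from world to camera coordinates); the wrist camera has in their place "mount" (4x4, takes a point from camera to tool coordinates, whose origin is the TCP and whose axes are the tool frame's). Camera axes: x right, y up, looking along -z (the intrinsics and any distortion apply to the point x, -y, -z); pixel columns grow to the right and rows downward; lengths in m; the calibration is good to about 2 mm. A picture is of the moment at which its call begins: read the wrist's pose just before it.
- sign_off(): hands the job in, once; it reports no verdict.
The state is a dict: "clock": time; "qpos": joint angles; "qd": joint speeds; "effort": joint torques, N m; "position": TCP position; "ee_rot": TCP orientation; "contact_force": force on the tool from outside, world axes, zero at the start; "moment": the same for the moment, N m; "width": finger opening in m.
Only numpy, scipy, OpenCV 4.12 (cv2) and the standard library are available. Lean on these libraries where they do the work, as an engineer would, in place of code of your own. Each camera call takes 0.05 s, during which the arm holds its last target. There are 200 camera calls.

### The job

The split in the wooden scrub brush has just been glued: lay the brush flat on the gluing board, bristles down, with its split end between the two jaw pads of the bar clamp and its other end pointing away from the bar, and let go of it. Then squeeze the clamp's trigger again and again until the jaw closes on the brush and the sprung pad is pressed about halfway in, easing in gently at the last, for a pad pressed right home would crush the brush; move the jaw with the trigger only. The clamp's catch is worn and the jaw slackens when the trigger is let go, so finish while still holding the trigger squeezed and the brush clamped, and leave the other things on the worktop where they are.

Things in the scene. Friction and masses are not known exactly. Their poses are not given: they have to be found in the camera images.
- brush: Oval wooden scrub brush, 62 mm wide (x), 152 long (y), 46 high, about 110 g, lying bristles down. Origin: middle of its underside, z up. The bristles splay: sides slope in from 62 mm at the bottom to 48 mm at the top; the wooden back is the upper part (z 22 to 46). A fine dark crack on top marks the split, from the -y end nearly to the middle. Start yaw about -1.6.
- split_end (a point): Point on top of the brush at its split end, 70 mm from the middle towards the brush's -y, 46 mm above its underside.
- clamp: Fixed plywood gluing board 235 x 262 x 12 mm carrying a dark one-hand bar clamp; immovable. Origin on the worktop where bar meets frame. In its frame (mm): board x -45 to 190, y -60 to 202; toothed bar along y (x -9 to 9, z 32 to 40); grip and trigger point to -x; jaws point to +x, reach x 94 and face each other along y, pads x 54 to 86, z 35 to 58; nothing over z 62.
- bed_point (a point): Board top at clamp x 100, y 106, z 12 mm: put the middle of the brush here, long axis along clamp x, split end towards the bar (brush -y to clamp -x). The pads then bear on the split half, and the brush beyond clamp x 94 is free of the jaws for fingers. It need not touch a pad: the closing jaw slides it along the board.
- grip_point (a point): Middle of the outer (-y) face of the fixed pistol grip (clamp x -62, y -40, z 34 mm). The grip is 16 mm thick: faces at y -40 and -24, z 16 to 52, from x -35 to -118; it stands free over the worktop in front of the board. It does not give way: only the trigger moves.
- trigger_point (a point): Middle of the outer (+y) face of the trigger, 96 mm from its pivot (at rest clamp x -62, y 12, z 34 mm; z 19 to 49, 10 mm thick). A full squeeze moves it 24 mm to -y, to the grip: width over grip and trigger 52 mm at rest, 28 squeezed. If both fingers move alike, centre them at clamp y -26, open 76 mm or more: one finger drives the trigger and the other does not jam on the grip.
- lever: The trigger lever with its black plastic finger piece (54 x 10 x 30 mm and a hooked tip), pivoted over the bar; origin at its pivot (clamp x 34, y 10, z 0 mm).
- trigger (a joint): Trigger angle, rad: 0 at rest, 0.25 fully squeezed; a spring returns it (2 to 3 N at trigger_point). A full squeeze draws the far jaw on by about 10 mm, never over 12, by a spring pawl in the bar's teeth (5 mm apart); on the return the pawl slips back and the jaw stays, so squeezes add up. Up to 5 mm of jaw way may be slack at first. Force at trigger_point = about 0.5 x jaw force + spring.
- jaw (a joint): How far the far jaw has come towards the near one, m: starts at 0 to 0.014 (pad faces 96 mm apart less this), at most 0.062. Slides with 3.5 N friction and stays when unloaded. Let go under load, it is pushed back by the sprung pad until 4 N or less are left.
- far_jaw: Toothed steel bar with the far jaw on it, a dark steel arm with a rubber pad. Not to be pushed by hand. Origin coincides with the clamp's origin when joint jaw is 0.
- jaw_face (a point): Middle of the far jaw's pad face, which looks to the clamp's -y.
- pad (a joint): How far the near jaw's sprung pad is pressed in, m: 0 free, 0.012 right home. Spring 1.2 N per mm from 1.2 N at 0 (6 mm: 8.4 N). About halfway is wanted: 0.004 to 0.009. It starts to sink when the pad faces are about 54 mm apart, the brush between them. Its 9 mm rod comes out at the back of the near jaw as it sinks, and the gap behind the pad (12 mm) closes.
- near_pad: Sprung rubber pad on the near jaw, 32 x 8 x 23 mm, with its steel plunger. Origin = pad_face.
- pad_face (a point): Middle of the sprung pad's face, looking to clamp +y (clamp x 70, y 60, z 46 mm when free). The near jaw that carries it is fixed: arm at clamp y 10 to 40, x up to 92 mm.
- tape: Roll of beige tape, 98 mm across, 25 mm high, lying flat. Bystander; origin at the middle of its underside.
- clothes_peg: Wooden clothes peg, 15 x 72 x 12 mm. Bystander.
- jar: Small jar with a dark lid, 44 mm across, 105 mm tall, standing. Bystander.
- small_brush: Small collar brush, 30 x 85 x 23 mm. Bystander, not the brush to be clamped.

How it is judged:
By the outcome, as a careful person would: the job done as asked, in the order asked, and still so for the second after the job is handed in, while the arm keeps its last pose, push and grip.
It also fails if it takes over 69 s, if anything falls off the work surface, if the arm or the gripper's body presses on something with over 40 N, if the wrist force passes 120 N, or if a joint passes its speed limit or range.

## Working session

There is one attempt and no reset: what is moved stays moved. The work goes in short steps, Python scripts to look and compute and a tool call to move; the robot and the scene stay as the last step left them, time stands still between calls to the robot, and variables do not carry over. Pictures are saved under pics/ and viewed, about 8 in all and at most 12, crops included, and the job is handed in when it is done.

Besides the shell and the picture viewer there is one more tool, called after "Call:" as a command line: name --argument value ..., lists and objects as JSON in quotes. arm_command: Moves the arm, as the interface text tells. Its arguments: {"type":"object","properties":{"series":{"type":"array","items":{"type":"object","properties":{"dp":{"type":"array","items":{"type":"number"}},"angular":{"type":"array","items":{"type":"number"}},"gripper":{"type":"number"}}}},"grip_force":{"type":"number"}},"required":["series"]}

```bash
mkdir -p pics; cat > h.py <<'E'
import numpy as np, cv2
from rig import get_state,get_image,sign_off,grip_depth
from scipy.spatial.transform import Rotation as R
def rot(q): return R.from_quat([q[1],q[2],q[3],q[0]])
def cloud(d):
    h,w=d['depth'].shape; v,u=np.mgrid[0:h,0:w]; z=d['depth']; K=np.array(d['mtx'])
    c=np.stack([(u-K[0,2])/K[0,0]*z,-(v-K[1,2])/K[1,1]*z,-z],-1)
    T=np.linalg.inv(np.array(d['view'])) if 'view' in d else d['T']
    return c@T[:3,:3].T+T[:3,3]
def wristimg():
    s=get_state(); d=get_image('wrist'); T=np.eye(4); T[:3,:3]=rot(s['ee_rot']).as_matrix(); T[:3,3]=s['position']
    d['T']=T@np.array(d['mount']); return d
def tool(target,s=None):
    s=s or get_state(); return rot(s['ee_rot']).inv().apply(np.array(target)-s['position'])
E
python3 - <<'E'
from h import *
s=get_state();print({k:np.round(v,3).tolist() for k,v in s.items()},grip_depth); print(rot(s['ee_rot']).as_matrix().round(3))
a=get_image('top');b=get_image('scene')
np.savez('a.npz',**a);np.savez('b.npz',**b)
cv2.imwrite('pics/top.png',a['image']);cv2.imwrite('pics/scene.png',b['image'])
for d in(a,b):
  P=cloud(d); print(P[::96,::128].round(2).tolist())
E
```

```text
{'clock': 0.0, 'qpos': [1.06, 0.277, 1.506, -0.0, 1.361, -0.121], 'qd': [0.0, 0.001, 0.0, -0.001, -0.001, -0.001], 'effort': [-0.0, -41.677, -24.581, -0.0, 0.011, 0.0], 'position': [0.218, 0.531, 0.203], 'ee_rot': [0.587, -0.394, 0.588, 0.393], 'contact_force': [-0.295, 0.093, 0.269], 'moment': [0.005, -0.058, -0.009], 'width': 0.086} 0.0187
[[-0.001 -0.925  0.38 ]
 [-0.002  0.38   0.925]
 [-1.     0.    -0.002]]
[[[0.36, -0.29, 1.01], [1.05, 0.09, 0.12], [0.97, -0.28, 0.24], [0.91, -0.56, 0.32]], [[0.78, 0.45, 0.06], [0.82, 0.11, 0.0], [0.83, -0.28, -0.0], [0.84, -0.67, -0.0]], [[0.51, 0.45, 0.01], [0.52, 0.08, 0.0], [0.53, -0.29, -0.0], [0.54, -0.66, 0.0]], [[0.13, 1.04, -0.91], [0.15, 0.36, -0.9], [0.26, -0.3, -0.0], [0.27, -0.65, -0.01]]]
[[[0.71, 0.66, 0.2], [0.83, 0.26, 0.25], [0.01, -0.61, 0.8], [0.91, -0.4, 0.37]], [[0.44, 0.37, 0.14], [0.59, 0.08, 0.16], [0.86, -0.12, 0.05], [0.81, -0.47, 0.22]], [[0.27, 0.26, 0.01], [0.43, -0.0, 0.0], [0.59, -0.28, 0.01], [0.75, -0.55, 0.0]], [[0.09, -0.04, 0.12], [0.32, -0.01, -0.31], [0.37, -0.41, 0.0], [0.19, -0.62, 0.5]]]
```

View pics/top.png

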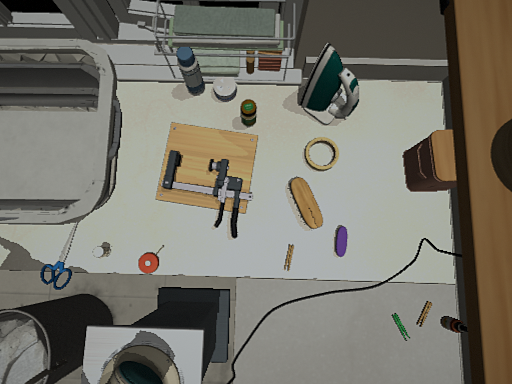

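View pics/scene.png

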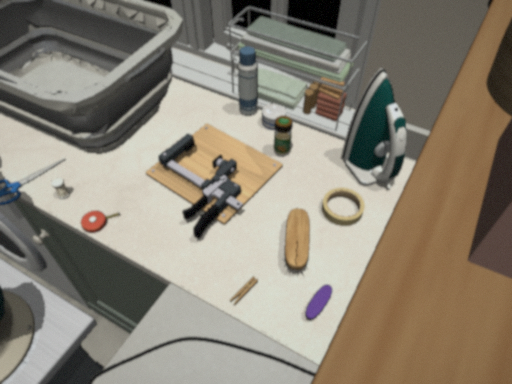

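```bash
python3 - <<'E'
from h import *
a=dict(np.load('a.npz'));P=cloud(a);hsv=cv2.cvtColor(a['image'],cv2.COLOR_BGR2HSV)
print(a['mtx'],hsv[203,305],hsv[140,200],P[203,305],P[140,200])
def comp(m,seed):
    m=m.astype(np.uint8); n,l=cv2.connectedComponents(m); return l==l[seed[1],seed[0]]
# brush
for name,seed,lo,hi in(('brush',(305,203),.015,.08),('brushtop',(305,203),.035,.08),('board',(200,140),.006,.1),('tape',(336,153),.01,.06),('jar',(248,110),.02,.2),('sb',(341,240),.008,.06),('peg',(289,257),.006,.05)):
    m=comp((P[...,2]>lo)&(P[...,2]<hi),seed); q=P[m]; 
    r=cv2.minAreaRect((q[:,:2]*1000).astype(np.float32)); print(name,m.sum(),np.round(r[0]),np.round(r[1]),round(r[2],1),'z',np.percentile(q[:,2],[5,50,95]).round(3),cv2.boxPoints(r).round().tolist())
for n,(x0,x1,y0,y1) in {'top':(140,340,110,250)}.items():
    c=a['image'][y0:y1,x0:x1]; cv2.imwrite('pics/crop.png',cv2.resize(c,None,fx=4,fy=4,interpolation=cv2.INTER_CUBIC))
E
```

```text
[[354.00113897   0.         250.79692224]
 [  0.         354.00113897 186.32991141]
 [  0.           0.           1.        ]] [ 18 145 151] [ 18 114 174] [ 0.49655963 -0.42609532  0.04693816] [ 0.67895089 -0.12253025  0.0135946 ]
brush 939 [ 499. -429.] [149.  51.] 24.5 z [0.041 0.046 0.049] [[420.0, -437.0], [442.0, -483.0], [577.0, -422.0], [556.0, -375.0]]
brushtop 925 [ 499. -429.] [149.  51.] 24.5 z [0.042 0.046 0.049] [[420.0, -437.0], [442.0, -483.0], [577.0, -422.0], [556.0, -375.0]]
board 7341 [ 565. -148.] [275. 307.] 82.2 z [0.009 0.013 0.058] [[394.0, -264.0], [698.0, -305.0], [735.0, -33.0], [431.0, 9.0]]
tape 417 [ 647. -477.] [95. 96.] 70.2 z [0.014 0.024 0.027] [[586.0, -505.0], [676.0, -538.0], [708.0, -448.0], [618.0, -415.0]]
jar 362 [ 747. -262.] [43. 44.] 48.5 z [0.031 0.103 0.108] [[716.0, -264.0], [749.0, -293.0], [777.0, -261.0], [745.0, -232.0]]
sb 290 [ 397. -530.] [29. 83.] 88.3 z [0.018 0.022 0.024] [[356.0, -543.0], [439.0, -545.0], [439.0, -517.0], [356.0, -514.0]]
peg 101 [ 347. -386.] [13. 70.] 78.0 z [0.007 0.01  0.013] [[312.0, -385.0], [380.0, -400.0], [383.0, -387.0], [314.0, -372.0]]
```

View pics/crop.png

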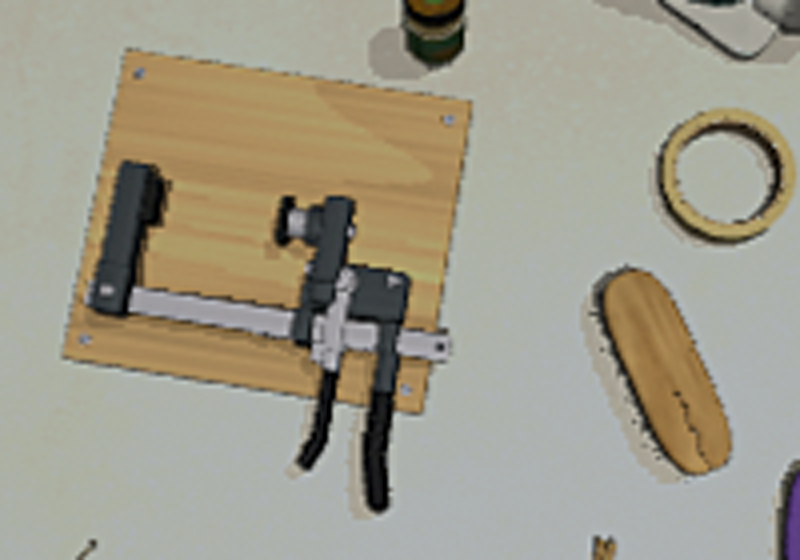

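```bash
python3 - <<'E'
from h import *
a=dict(np.load('a.npz'));hsv=cv2.cvtColor(a['image'],cv2.COLOR_BGR2HSV);print(a.keys())
T=np.linalg.inv(a['view']);K=a['mtx']
def cast(u,v,z):
    d=np.stack([(u-K[0,2])/K[0,0],-(v-K[1,2])/K[1,1],-np.ones_like(u)],-1)@T[:3,:3].T
    return T[:3,3]+d*((z-T[2,3])/d[...,2])[...,None]
def rect(m,z):
    c=max(cv2.findContours(m,cv2.RETR_EXTERNAL,cv2.CHAIN_APPROX_NONE)[0],key=cv2.contourArea)[:,0].astype(float)
    p=cast(c[:,0],c[:,1],z); r=cv2.minAreaRect((p[:,:2]*1000).astype(np.float32)); return p,r
m=((hsv[...,0]>10)&(hsv[...,0]<26)&(hsv[...,1]>75)).astype(np.uint8)*255
b=np.zeros_like(m);b[110:225,145:265]=m[110:225,145:265]
p,r=rect(b,.012);print('board',r,cv2.boxPoints(r).round().tolist())
b=np.zeros_like(m);b[165:235,280:330]=m[165:235,280:330]
p,r=rect(b,.046);print('brush',r,cv2.boxPoints(r).round().tolist())
# direct corners
uv=np.array([[128,48],[472,100],[424,413],[63,358]])/4+[140,110]-.4
print((cast(uv[:,0],uv[:,1],.012)*1000).round(0).tolist())
P=cloud(a)
for n,(u,v,z) in dict(gripR=(374,450,.052),trig=(322,420,.049),fj=(155,200,.058),np_=(285,220,.058),barend=(445,347,.04)).items():
    print(n,cast(np.array(u/4+140),np.array(v/4+110),z).round(3),P[round(v/4+110),round(u/4+140)].round(3))
E
```

```text
dict_keys(['image', 'depth', 'mtx', 'view'])
board ((600.422607421875, -147.65408325195312), (259.8183898925781, 233.82809448242188), 82.65941619873047) [[468.0, -262.0], [700.0, -291.0], [733.0, -34.0], [501.0, -4.0]]
brush ((499.42254638671875, -428.9659423828125), (147.49996948242188, 51.672698974609375), 24.34128761291504) [[422.0, -436.0], [443.0, -483.0], [577.0, -422.0], [556.0, -375.0]]
[[734.0, -35.0, 12.0], [701.0, -291.0, 12.0], [468.0, -263.0, 12.0], [500.0, -4.0, 12.0]]
gripR [ 0.437 -0.232  0.052] [ 0.439 -0.234  0.051]
trig [ 0.457 -0.196  0.049] [ 0.457 -0.194  0.047]
fj [ 0.605 -0.074  0.058] [ 0.607 -0.073  0.051]
np_ [ 0.594 -0.165  0.058] [ 0.594 -0.164  0.058]
barend [ 0.511 -0.278  0.04 ] [ 0.51  -0.277  0.037]
```

```bash
cat >> h.py <<'E'
def plan(target,zdeg,n=8,grip=85,vmax=.058,amax=10.,keep=0):
    """rows towards target (world m), tool down with jaw axis at zdeg; prints 8 rounded rows"""
    s=get_state(); p=np.array(s['position']); q=rot(s['ee_rot'])
    z=np.array([np.cos(np.radians(zdeg)),np.sin(np.radians(zdeg)),0]); x=np.array([0,0,-1.])
    G=R.from_matrix(np.stack([x,np.cross(z,x),z],1)); t=np.array(target); out=[]
    for i in range(8):
        k=max(n-i,1); d=(t-p)/k; d*=min(1,vmax/max(np.linalg.norm(d),1e-9))
        w=(q.inv()*G).as_rotvec()/k; a=np.linalg.norm(w); w*=min(1,np.radians(amax)/max(a,1e-9))
        dp=(q.inv().apply(d)/.12).round(3); an=(w/(np.pi/2)).round(3)
        p=p+q.apply(dp*.12); q=q*R.from_rotvec(an*np.pi/2)
        out.append('{"dp":%s,"angular":%s,"gripper":%g}'%(dp.tolist(),an.tolist(),grip))
    print('['+',\n'.join(out)+']'); print('clock',s['clock'],'now',np.round(s['position'],4),'ends',p.round(4),'F',np.round(s['contact_force'],1),'w',s['width'])
E
python3 -c "
from h import *
plan((.525,-.4175,.14),-65.6,20)"
```

```text
[{"dp":[0.027, -0.268, -0.317],"angular":[0.074, -0.0, 0.0],"gripper":85},
{"dp":[0.027, -0.303, -0.284],"angular":[0.074, -0.0, 0.0],"gripper":85},
{"dp":[0.027, -0.334, -0.247],"angular":[0.074, -0.0, 0.0],"gripper":85},
{"dp":[0.027, -0.361, -0.206],"angular":[0.074, -0.0, 0.0],"gripper":85},
{"dp":[0.027, -0.382, -0.163],"angular":[0.074, -0.0, 0.0],"gripper":85},
{"dp":[0.027, -0.399, -0.118],"angular":[0.074, -0.0, 0.0],"gripper":85},
{"dp":[0.027, -0.409, -0.071],"angular":[0.074, -0.0, 0.0],"gripper":85},
{"dp":[0.027, -0.415, -0.023],"angular":[0.074, -0.0, 0.0],"gripper":85}]
clock 0.1 now [0.2183 0.5314 0.2035] ends [0.3408 0.1518 0.1781] F [-0.3  0.1  0.7] w 0.08539839568450731
```

Call:
arm_command --series '[{"dp": [0, -0.27, -0.32], "angular": [0.074, 0, 0], "gripper": 85}, {"dp": [0, -0.3, -0.28], "angular": [0.074, 0, 0], "gripper": 85}, {"dp": [0, -0.33, -0.25], "angular": [0.074, 0, 0], "gripper": 85}, {"dp": [0, -0.36, -0.21], "angular": [0.074, 0, 0], "gripper": 85}, {"dp": [0, -0.38, -0.16], "angular": [0.074, 0, 0], "gripper": 85}, {"dp": [0, -0.4, -0.12], "angular": [0.074, 0, 0], "gripper": 85}, {"dp": [0, -0.41, -0.07], "angular": [0.074, 0, 0], "gripper": 85}, {"dp": [0, -0.415, -0.02], "angular": [0.074, 0, 0], "gripper": 85}]'

```text
clock: 1.1
position: [0.3374, 0.1418, 0.201]
ee_rot: [0.702, -0.082, 0.703, 0.079]
contact_force: [1.5, 0.0, 0.5]
width: 0.085
```

```bash
python3 -c "
from h import *
plan((.525,-.4175,.14),-65.6,14)"
```

```text
[{"dp":[0.038, -0.349, 0.033],"angular":[0.062, 0.0, 0.0],"gripper":85},
{"dp":[0.038, -0.345, 0.067],"angular":[0.063, 0.0, 0.0],"gripper":85},
{"dp":[0.038, -0.336, 0.101],"angular":[0.062, 0.0, 0.0],"gripper":85},
{"dp":[0.038, -0.325, 0.133],"angular":[0.063, 0.0, 0.0],"gripper":85},
{"dp":[0.037, -0.31, 0.165],"angular":[0.062, 0.0, 0.0],"gripper":85},
{"dp":[0.038, -0.293, 0.194],"angular":[0.063, 0.0, 0.0],"gripper":85},
{"dp":[0.037, -0.272, 0.222],"angular":[0.062, 0.0, 0.0],"gripper":85},
{"dp":[0.038, -0.249, 0.247],"angular":[0.063, 0.0, 0.0],"gripper":85}]
clock 1.1 now [0.3374 0.1418 0.201 ] ends [ 0.4446 -0.1779  0.166 ] F [1.5 0.  0.5] w 0.08503003528801546
```

Execution tracks well; I keep going.

Call:
arm_command --series '[{"dp": [0.03, -0.44, 0.04], "angular": [0.08, 0, 0], "gripper": 85}, {"dp": [0.03, -0.43, 0.1], "angular": [0.08, 0, 0], "gripper": 85}, {"dp": [0.03, -0.42, 0.15], "angular": [0.08, 0, 0], "gripper": 85}, {"dp": [0.03, -0.4, 0.2], "angular": [0.08, 0, 0], "gripper": 85}, {"dp": [0.03, -0.37, 0.25], "angular": [0.08, 0, 0], "gripper": 85}, {"dp": [0.03, -0.34, 0.3], "angular": [0.08, 0, 0], "gripper": 85}, {"dp": [0.03, -0.29, 0.34], "angular": [0.08, 0, 0], "gripper": 85}, {"dp": [0.03, -0.25, 0.37], "angular": [0.08, 0, 0], "gripper": 85}]'

```text
clock: 2.1
position: [0.4684, -0.2798, 0.1716]
ee_rot: [0.65, 0.279, 0.649, -0.28]
contact_force: [1.0, 0.3, 0.5]
width: 0.0853
```

```bash
python3 -c "
from h import *
plan((.525,-.4175,.13),-65.6,6)"
```

```text
[{"dp":[0.058, -0.074, 0.193],"angular":[0.035, 0.0, 0.0],"gripper":85},
{"dp":[0.058, -0.064, 0.197],"angular":[0.035, 0.0, 0.0],"gripper":85},
{"dp":[0.058, -0.053, 0.2],"angular":[0.035, 0.0, 0.0],"gripper":85},
{"dp":[0.058, -0.041, 0.202],"angular":[0.035, 0.0, 0.0],"gripper":85},
{"dp":[0.058, -0.03, 0.205],"angular":[0.035, 0.0, 0.0],"gripper":85},
{"dp":[0.058, -0.02, 0.206],"angular":[0.036, 0.001, 0.0],"gripper":85},
{"dp":[0.0, 0.0, -0.0],"angular":[-0.0, -0.0, 0.0],"gripper":85},
{"dp":[0.0, 0.0, -0.0],"angular":[-0.0, -0.0, 0.0],"gripper":85}]
clock 2.1 now [ 0.4684 -0.2798  0.1716] ends [ 0.525  -0.4176  0.13  ] F [1.  0.3 0.5] w 0.08527646311958903
```

Call:
arm_command --series '[{"dp": [0.058, -0.074, 0.193], "angular": [0.035, 0, 0], "gripper": 85}, {"dp": [0.058, -0.064, 0.197], "angular": [0.035, 0, 0], "gripper": 85}, {"dp": [0.058, -0.053, 0.2], "angular": [0.035, 0, 0], "gripper": 85}, {"dp": [0.058, -0.041, 0.202], "angular": [0.035, 0, 0], "gripper": 85}, {"dp": [0.058, -0.03, 0.205], "angular": [0.035, 0, 0], "gripper": 85}, {"dp": [0.058, -0.02, 0.206], "angular": [0.036, 0, 0], "gripper": 85}, {"dp": [0, 0, 0], "angular": [0, 0, 0], "gripper": 85}, {"dp": [0, 0, 0], "angular": [0, 0, 0], "gripper": 85}]'

```text
clock: 3.1
position: [0.5253, -0.4199, 0.1232]
ee_rot: [0.588, 0.389, 0.595, -0.386]
contact_force: [-0.3, 0.1, 0.7]
width: 0.0853
```

```bash
python3 - <<'E'
from h import *
d=wristimg();P=cloud(d);cv2.imwrite('pics/w1.png',d['image'])
m=(P[...,2]>.036)&(P[...,2]<.06)&(np.linalg.norm(P[...,:2]-[.5,-.43],axis=-1)<.11)
r=cv2.minAreaRect((P[m][:,:2]*1000).astype(np.float32));print(m.sum(),r)
plan((.525,-.4175,.012),-65.6,6)
E
```

```text
7909 ((500.1632080078125, -429.91387939453125), (148.33543395996094, 50.894412994384766), 24.82573127746582)
[{"dp":[0.155, 0.001, -0.002],"angular":[-0.002, -0.001, 0.0],"gripper":85},
{"dp":[0.154, 0.001, -0.002],"angular":[-0.001, -0.001, 0.0],"gripper":85},
{"dp":[0.155, 0.001, -0.002],"angular":[-0.002, -0.001, 0.0],"gripper":85},
{"dp":[0.154, 0.002, -0.003],"angular":[-0.001, -0.001, 0.0],"gripper":85},
{"dp":[0.155, 0.001, -0.002],"angular":[-0.002, -0.001, 0.001],"gripper":85},
{"dp":[0.154, 0.002, -0.003],"angular":[-0.001, -0.001, 0.0],"gripper":85},
{"dp":[0.0, -0.0, -0.0],"angular":[-0.0, -0.0, 0.0],"gripper":85},
{"dp":[0.0, -0.0, -0.0],"angular":[-0.0, -0.0, 0.0],"gripper":85}]
clock 3.15 now [ 0.5253 -0.42    0.1232] ends [ 0.525  -0.4175  0.012 ] F [-0.1 -0.6 -1.3] w 0.085023859987042
```

View pics/w1.png

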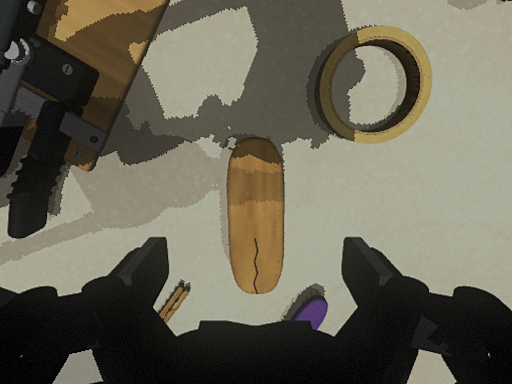

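Call:
arm_command --series '[{"dp": [0.18, 0.001, -0.002], "angular": [-0.002, 0, 0], "gripper": 85}, {"dp": [0.18, 0.001, -0.002], "angular": [-0.002, 0, 0], "gripper": 85}, {"dp": [0.18, 0.001, -0.002], "angular": [-0.002, 0, 0], "gripper": 85}, {"dp": [0.18, 0.002, -0.003], "angular": [0, 0, 0], "gripper": 85}, {"dp": [0.1, 0.002, -0.003], "angular": [0, 0, 0], "gripper": 85}, {"dp": [0.05, 0, 0], "angular": [0, 0, 0], "gripper": 85}, {"dp": [0.02, 0, 0], "angular": [0, 0, 0], "gripper": 85}, {"dp": [0, 0, 0], "angular": [0, 0, 0], "gripper": 85}]'

```text
clock: 4.15
position: [0.5262, -0.4127, 0.0197]
ee_rot: [0.593, 0.384, 0.596, -0.381]
contact_force: [-0.9, 0.2, 0.9]
width: 0.0846
```

Call:
arm_command --series '[{"dp": [0, 0, 0], "angular": [0, 0, 0], "gripper": 70}, {"dp": [0, 0, 0], "angular": [0, 0, 0], "gripper": 60}, {"dp": [0, 0, 0], "angular": [0, 0, 0], "gripper": 45}, {"dp": [0, 0, 0], "angular": [0, 0, 0], "gripper": 35}, {"dp": [0, 0, 0], "angular": [0, 0, 0], "gripper": 30}, {"dp": [0, 0, 0], "angular": [0, 0, 0], "gripper": 30}, {"dp": [0, 0, 0], "angular": [0, 0, 0], "gripper": 30}, {"dp": [0, 0, 0], "angular": [0, 0, 0], "gripper": 30}]' --grip_force 40

```text
clock: 5.15
position: [0.5269, -0.4136, 0.0212]
ee_rot: [0.594, 0.384, 0.595, -0.382]
contact_force: [0.7, 0.2, 1.3]
width: 0.0299
```

```bash
python3 - <<'E'
from h import *
d=wristimg();b=get_image('scene')
cv2.imwrite('pics/w2.png',np.hstack([d['image'][:, :],cv2.resize(b['image'][180:330,200:360],(410,384))])[:, -800:])
E
```

```text
(no output)
```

View pics/w2.png

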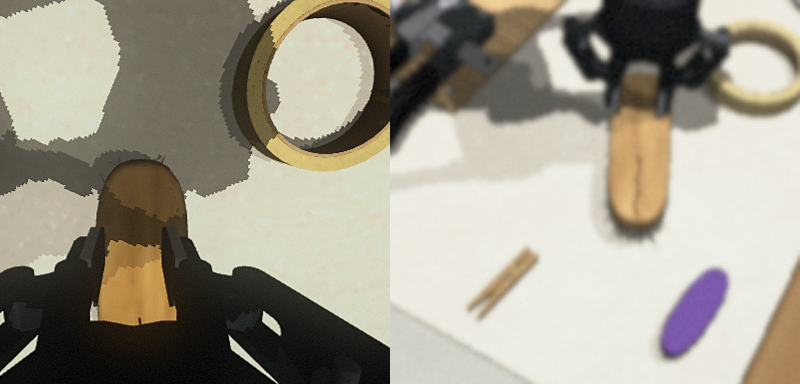

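The wrist view shows fingers on either side of the brush at about (90,265) and (172,265). The reported width of 30 mm is less than the 48 mm top of the brush, so I'll measure before going on.

```bash
python3 - <<'E'
from h import *
s=get_state();print(s['clock'],s['width'],np.round(s['contact_force'],1),np.round(s['position'],4))
d=wristimg();P=cloud(d);h=cv2.cvtColor(d['image'],cv2.COLOR_BGR2HSV)
w=((h[...,0]>8)&(h[...,0]<28)&(h[...,1]>90))&(np.linalg.norm(P[...,:2]-[.52,-.42],axis=-1)<.09)
q=P[w];print(w.sum(),np.percentile(q[:,2],[2,25,50,75,98]).round(4))
ang=np.radians(24.6);l=np.array([np.cos(ang),np.sin(ang)]);c=np.array([-l[1],l[0]])
uv=np.stack([(P[...,:2]-[.4998,-.4295])@l,(P[...,:2]-[.4998,-.4295])@c],-1)*1000
for a0 in range(-20,80,10):
    k=w&(uv[...,0]>=a0)&(uv[...,0]<a0+10)
    if k.sum()>20: print(a0,k.sum(),np.percentile(uv[k][:,1],[1,99]).round(1),P[k][:,2].mean().round(4))
k=(~w)&(P[...,2]>.005)&(P[...,2]<.08)&(abs(uv[...,0])<60)&(abs(uv[...,1])<60)&(h[...,2]<90)
for v in range(200,321,20):
    print(v,[(int(u),uv[v,u].round().tolist(),round(float(P[v,u,2]),3)) for u in range(180,320,10) if P[v,u,2]<.12])
E
```

```text
5.25 0.030132123340342994 [ 0.4 -0.6 -0.3] [ 0.5269 -0.4136  0.0212]
18154 [0.0447 0.0464 0.0471 0.1239 0.1434]
-20 1018 [-20.6  23.9] 0.0466
-10 1089 [-17.2  23.5] 0.0466
0 1014 [-14.   21.5] 0.0466
10 956 [-12.1  20. ] 0.0466
20 1496 [-13.2  45.5] 0.059
30 1738 [-42.6  49.8] 0.0612
40 6781 [-23.6  49.8] 0.1079
50 2008 [-22.7  21.1] 0.0671
60 1373 [-19.8  17.8] 0.0464
70 524 [-14.5  12.5] 0.0436
200 [(180, [41.0, 55.0], -0.001), (190, [41.0, 48.0], -0.001), (200, [41.0, 41.0], -0.001), (210, [41.0, 34.0], 0.0), (220, [41.0, 27.0], 0.0), (230, [55.0, 16.0], 0.047), (240, [55.0, 11.0], 0.046), (250, [55.0, 6.0], 0.047), (260, [55.0, 1.0], 0.046), (270, [55.0, -4.0], 0.047), (280, [55.0, -10.0], 0.046), (290, [55.0, -15.0], 0.047), (300, [55.0, -20.0], 0.046), (310, [41.0, -34.0], -0.0)]
220 [(180, [26.0, 56.0], -0.001), (190, [27.0, 49.0], 0.001), (200, [27.0, 42.0], -0.0), (210, [27.0, 35.0], -0.0), (220, [44.0, 22.0], 0.046), (230, [44.0, 17.0], 0.047), (240, [44.0, 11.0], 0.047), (250, [44.0, 6.0], 0.046), (260, [44.0, 1.0], 0.047), (270, [43.0, -5.0], 0.045), (280, [44.0, -10.0], 
[... 1046 characters left out ...]
7.0], 0.047), (240, [8.0, 12.0], 0.046), (250, [9.0, 6.0], 0.047), (260, [8.0, 1.0], 0.047), (270, [8.0, -5.0], 0.046), (280, [9.0, -10.0], 0.047), (290, [29.0, -12.0], 0.081), (300, [43.0, -12.0], 0.103), (310, [44.0, -15.0], 0.104)]
300 [(220, [-5.0, 24.0], 0.045), (230, [-4.0, 18.0], 0.047), (240, [-4.0, 12.0], 0.046), (250, [-3.0, 6.0], 0.048), (260, [-4.0, 1.0], 0.047), (270, [-4.0, -5.0], 0.047), (280, [-3.0, -11.0], 0.048), (290, [22.0, -11.0], 0.084)]
320 [(220, [-19.0, 24.0], 0.045), (230, [-17.0, 18.0], 0.047), (240, [-17.0, 12.0], 0.047), (250, [-17.0, 6.0], 0.047), (260, [-17.0, 1.0], 0.047), (270, [-17.0, -5.0], 0.047), (280, [-18.0, -11.0], 0.046), (290, [-18.0, -17.0], 0.047)]
```

```bash
python3 - <<'E'
from h import *
d=wristimg();P=cloud(d);print(np.array(d['mount']).round(3).tolist())
s=get_state();q=rot(s['ee_rot']).inv().apply((P-s['position']).reshape(-1,3)).reshape(P.shape)*1000
for z0 in range(-100,20,6):
    m=(q[...,0]>=z0)&(q[...,0]<z0+6)&(abs(q[...,1])<16)&(abs(q[...,2])<60)
    p=q[m]
    if len(p): print('x',z0,len(p),'zneg',np.percentile(p[p[:,2]<0][:,2],[1,50,99]).round() if (p[:,2]<0).any() else None,'zpos',np.percentile(p[p[:,2]>0][:,2],[1,50,99]).round() if (p[:,2]>0).any() else None)
cv2.imwrite('pics/w3.png',cv2.resize(d['image'][180:330,170:350],None,fx=4,fy=4,interpolation=cv2.INTER_NEAREST))
E
```

```text
[[-0.0, 0.262, -0.965, -0.17], [0.001, 0.965, 0.262, 0.067], [1.0, -0.0, -0.0, -0.001], [0.0, 0.0, 0.0, 1.0]]
x -100 2890 zneg [-56. -44. -41.] zpos [40. 43. 55.]
x -94 2468 zneg [-53. -43. -39.] zpos [38. 42. 52.]
x -88 4989 zneg [-50. -39. -17.] zpos [16. 38. 49.]
x -82 2179 zneg [-49. -35. -17.] zpos [16. 34. 47.]
x -76 1142 zneg [-45. -25. -17.] zpos [16. 24. 44.]
x -70 848 zneg [-32. -17. -15.] zpos [14. 16. 32.]
x -64 409 zneg [-22. -16. -15.] zpos [14. 16. 21.]
x -58 489 zneg [-29. -19. -15.] zpos [14. 17. 28.]
x -52 448 zneg [-29. -18. -15.] zpos [14. 18. 28.]
x -46 402 zneg [-29. -19. -15.] zpos [14. 18. 28.]
x -40 323 zneg [-29. -19. -15.] zpos [14. 17. 27.]
x -34 138 zneg [-26. -16. -15.] zpos [14. 14. 25.]
x -28 3627 zneg [-19.  -8.  -0.] zpos [ 0.  9. 28.]
x -22 3 zneg [-21. -21. -20.] zpos [29. 29. 29.]
x 14 248 zneg [-60. -44. -26.] zpos [35. 48. 60.]
```

View pics/w3.png

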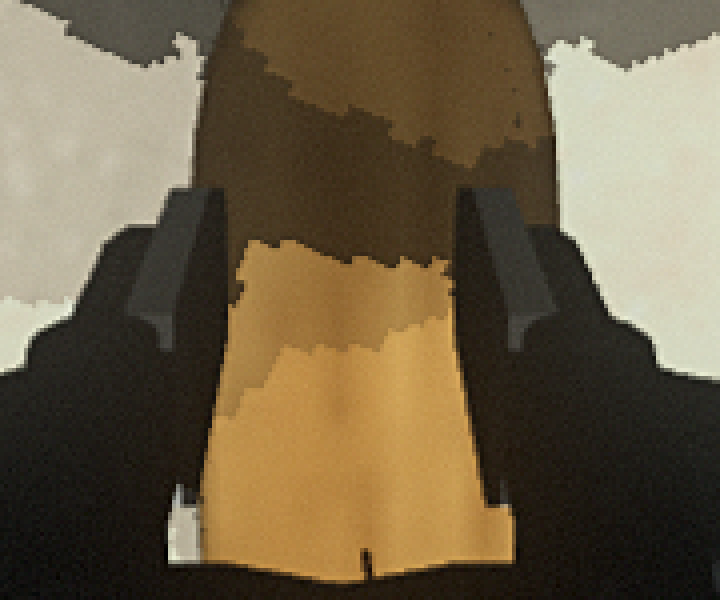

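Call:
arm_command --series '[{"dp": [-0.05, 0, 0], "angular": [0, 0, 0], "gripper": 30}, {"dp": [-0.1, 0, 0], "angular": [0, 0, 0], "gripper": 30}, {"dp": [-0.1, 0, 0], "angular": [0, 0, 0], "gripper": 30}, {"dp": [-0.1, 0, 0], "angular": [0, 0, 0], "gripper": 30}, {"dp": [-0.1, 0, 0], "angular": [0, 0, 0], "gripper": 30}, {"dp": [-0.03, 0, 0], "angular": [0, 0, 0], "gripper": 30}, {"dp": [0, 0, 0], "angular": [0, 0, 0], "gripper": 30}, {"dp": [0, 0, 0], "angular": [0, 0, 0], "gripper": 30}]'

```text
clock: 6.35
position: [0.5273, -0.4143, 0.0844]
ee_rot: [0.595, 0.384, 0.594, -0.382]
contact_force: [-0.0, 0.7, 0.7]
width: 0.0302
```

```bash
python3 - <<'E'
from h import *
d=wristimg();P=cloud(d);s=get_state()
q=rot(s['ee_rot']).inv().apply((P-s['position']).reshape(-1,3)).reshape(P.shape)*1000
print(s['width'],s['position'])
for z0 in range(-60,60,5):
    m=(q[...,0]>=z0)&(q[...,0]<z0+5)&(abs(q[...,1])<16)&(abs(q[...,2])<60)
    p=q[m]
    if len(p): print('x',z0,len(p),np.percentile(p[:,2],[1,25,50,75,99]).round())
m=(P[...,2]>.036)&(P[...,2]<.056)&(np.linalg.norm(P[...,:2]-[.5,-.43],axis=-1)<.11)
print(m.sum(),cv2.minAreaRect((P[m][:,:2]*1000).astype(np.float32)),np.median(P[m][:,2]) if m.any() else 0)
cv2.imwrite('pics/w4.png',d['image'])
E
```

```text
0.030040247016570636 [ 0.52728927 -0.41428328  0.0842738 ]
x -60 376 [-28. -17.  14.  17.  28.]
x -55 404 [-29. -19. -15.  18.  28.]
x -50 357 [-29. -19. -15.  18.  28.]
x -45 331 [-29. -19.  14.  18.  28.]
x -40 284 [-28. -19. -15.  17.  27.]
x -35 144 [-24. -16. -15.  15.  25.]
x -30 32 [-16. -16.  14.  14.  15.]
x 35 2675 [-21.  -9.   3.  15.  27.]
x 40 37 [-22. -21.  27.  29.  29.]
9947 ((500.7823486328125, -429.6361083984375), (146.96812438964844, 50.5794563293457), 22.924829483032227) 0.04655921419734163
```

View pics/w4.png

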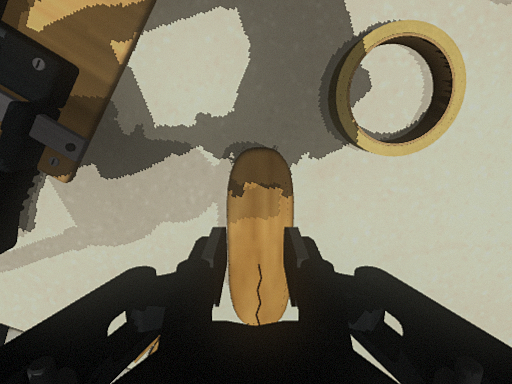

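The fingers end about 30 mm behind the reported TCP even in free air, as seen at around (215,265) and (295,265). They closed just above the brush, which has not moved. I'll check this with the scene camera.

```bash
python3 - <<'E'
from h import *
s=get_state();print(s['qpos'])
for n in('scene','top'):
    d=get_image(n);P=cloud(d);q=rot(s['ee_rot']).inv().apply((P-s['position']).reshape(-1,3)).reshape(P.shape)*1000
    m=(abs(q[...,1])<18)&(abs(q[...,2])<35)&(q[...,0]<25)&(q[...,0]>-120)
    print(n,m.sum())
    for z0 in range(-100,30,10):
        k=m&(q[...,0]>=z0)&(q[...,0]<z0+10)
        if k.any(): print(z0,k.sum(),q[k].min(0).round(),q[k].max(0).round())
E
```

```text
[-0.77154607  0.49543084  1.46278639  0.00352524  1.18236207  0.37133265]
scene 526
-100 42 [-100.  -17.  -26.] [-91.  10.  26.]
-90 85 [-89. -13. -35.] [-80.  11.  34.]
-80 68 [-80. -14. -34.] [-70.   9.  35.]
-70 39 [-70. -11. -29.] [-60.   6.  34.]
-60 42 [-60. -11. -29.] [-50.  10.  28.]
-50 51 [-50. -12. -29.] [-40.   5.  28.]
-40 29 [-40. -11. -28.] [-33.  10.  27.]
-30 2 [-30.  -8.  18.] [-29.  -7.  20.]
top 29
-100 5 [-98. -16. -27.] [-92.  -7. -26.]
-90 9 [-88. -11. -35.] [-80.   1. -27.]
-80 4 [-75. -12. -35.] [-71.  -6. -26.]
-70 2 [-70. -12. -31.] [-66.  -6. -23.]
-50 2 [-44.  -6. -30.] [-44.  -5. -28.]
-40 2 [-37. -10. -23.] [-30.  -6. -23.]
```

Scene and top depth agree, so I take the real fingertips to be about 29 mm behind the reported TCP and aim that much lower. I'll watch the contact force on the way down.

```bash
python3 -c "
from h import *
plan((.5256,-.4181,.03),-65.4,7)"
```

```text
[{"dp":[0.064, -0.004, 0.003],"angular":[-0.0, -0.0, -0.0],"gripper":85},
{"dp":[0.065, -0.004, 0.003],"angular":[-0.0, -0.0, -0.0],"gripper":85},
{"dp":[0.064, -0.004, 0.003],"angular":[-0.0, -0.0, -0.0],"gripper":85},
{"dp":[0.065, -0.004, 0.004],"angular":[-0.0, -0.0, -0.001],"gripper":85},
{"dp":[0.064, -0.004, 0.003],"angular":[-0.001, -0.0, -0.0],"gripper":85},
{"dp":[0.065, -0.003, 0.004],"angular":[-0.0, -0.0, -0.001],"gripper":85},
{"dp":[0.064, -0.004, 0.003],"angular":[-0.001, -0.0, -0.0],"gripper":85},
{"dp":[0.0, 0.0, 0.0],"angular":[0.0, -0.0, -0.0],"gripper":85}]
clock 6.5 now [ 0.5272 -0.4143  0.0842] ends [ 0.5256 -0.4181  0.03  ] F [0.1 0.2 0.3] w 0.02977914268519015
```

Call:
arm_command --series '[{"dp": [0, -0.004, 0.006], "angular": [0, 0, 0], "gripper": 85}, {"dp": [0, -0.004, 0.006], "angular": [0, 0, 0], "gripper": 85}, {"dp": [0, -0.004, 0.006], "angular": [0, 0, 0], "gripper": 85}, {"dp": [0, -0.004, 0.004], "angular": [0, 0, 0], "gripper": 85}, {"dp": [0.1, -0.004, 0.003], "angular": [0, 0, 0], "gripper": 85}, {"dp": [0.15, -0.003, 0.002], "angular": [0, 0, 0], "gripper": 85}, {"dp": [0.15, 0, 0], "angular": [0, 0, 0], "gripper": 85}, {"dp": [0.06, 0, 0], "angular": [0, 0, 0], "gripper": 85}]'

```text
clock: 7.5
position: [0.5256, -0.4183, 0.0251]
ee_rot: [0.595, 0.384, 0.594, -0.382]
contact_force: [-0.4, -0.4, -0.2]
width: 0.0852
```

```bash
python3 -c "
from h import *
plan((.5256,-.4181,-.019),-65.4,5)"
```

```text
[{"dp":[0.073, -0.0, -0.0],"angular":[-0.0, -0.0, -0.0],"gripper":85},
{"dp":[0.074, -0.0, -0.0],"angular":[-0.0, -0.0, -0.0],"gripper":85},
{"dp":[0.073, -0.0, -0.0],"angular":[-0.001, -0.0, -0.001],"gripper":85},
{"dp":[0.074, -0.0, -0.0],"angular":[-0.0, -0.001, -0.0],"gripper":85},
{"dp":[0.073, -0.0, -0.001],"angular":[-0.001, -0.0, -0.001],"gripper":85},
{"dp":[0.0, -0.0, 0.0],"angular":[0.0, -0.0, 0.0],"gripper":85},
{"dp":[0.0, -0.0, 0.0],"angular":[0.0, -0.0, 0.0],"gripper":85},
{"dp":[0.0, -0.0, 0.0],"angular":[0.0, -0.0, 0.0],"gripper":85}]
clock 7.5 now [ 0.5256 -0.4183  0.0251] ends [ 0.5256 -0.418  -0.019 ] F [-0.4 -0.4 -0.2] w 0.08524586581442652
```

Call:
arm_command --series '[{"dp": [0.09, 0, 0], "angular": [0, 0, 0], "gripper": 85}, {"dp": [0.09, 0, 0], "angular": [0, 0, 0], "gripper": 85}, {"dp": [0.08, 0, 0], "angular": [0, 0, 0], "gripper": 85}, {"dp": [0.06, 0, 0], "angular": [0, 0, 0], "gripper": 85}, {"dp": [0.03, 0, 0], "angular": [0, 0, 0], "gripper": 85}, {"dp": [0, 0, 0], "angular": [0, 0, 0], "gripper": 70}, {"dp": [0, 0, 0], "angular": [0, 0, 0], "gripper": 60}, {"dp": [0, 0, 0], "angular": [0, 0, 0], "gripper": 45}]'

```text
clock: 8.5
position: [0.5265, -0.4189, -0.0188]
ee_rot: [0.595, 0.384, 0.594, -0.382]
contact_force: [0.7, -0.7, -0.7]
width: 0.0544
```

Call:
arm_command --series '[{"dp": [0, 0, 0], "angular": [0, 0, 0], "gripper": 35}, {"dp": [0, 0, 0], "angular": [0, 0, 0], "gripper": 35}, {"dp": [0, 0, 0], "angular": [0, 0, 0], "gripper": 35}, {"dp": [-0.05, 0, 0], "angular": [0, 0, 0], "gripper": 35}, {"dp": [-0.15, 0, 0], "angular": [0, 0, 0], "gripper": 35}, {"dp": [-0.2, 0, 0], "angular": [0, 0, 0], "gripper": 35}, {"dp": [-0.2, 0, 0], "angular": [0, 0, 0], "gripper": 35}, {"dp": [-0.15, 0, 0], "angular": [0, 0, 0], "gripper": 35}]' --grip_force 40

```text
clock: 9.5
position: [0.5258, -0.4185, 0.0762]
ee_rot: [0.595, 0.384, 0.594, -0.382]
contact_force: [-0.0, -0.2, -1.6]
width: 0.0548
```

```bash
python3 - <<'E'
from h import *
d=wristimg();P=cloud(d);s=get_state()
m=(P[...,2]>.02)&(P[...,2]<.16)
h=cv2.cvtColor(d['image'],cv2.COLOR_BGR2HSV);w=(h[...,0]>8)&(h[...,0]<28)&(h[...,1]>90)
q=rot(s['ee_rot']).inv().apply((P-s['position']).reshape(-1,3)).reshape(P.shape)*1000
k=w&(abs(q[...,2])<45)&(q[...,0]<40)&(q[...,0]>-80)&(abs(q[...,1])<130)
Q=q[k];print(s['width'],k.sum(),cv2.minAreaRect(Q[:,1:].astype(np.float32)),np.percentile(Q[:,0],[2,50,98]))
A=np.c_[Q[:,1:],np.ones(len(Q))];print(np.linalg.lstsq(A,Q[:,0],rcond=None)[0])
plan((.62,-.113,.13),-97.3,8)
E
```

```text
0.0547366434926959 16893 ((11.790184020996094, -1.266042709350586), (67.14208221435547, 57.41145324707031), 2.304842472076416) [-63.94428653 -62.68702928 -57.99969295]
[ 1.69153382e-02  8.14222440e-03 -6.26562619e+01]
[{"dp":[-0.053, 0.221, -0.251],"angular":[0.044, 0.0, -0.0],"gripper":85},
{"dp":[-0.053, 0.203, -0.265],"angular":[0.044, 0.0, -0.001],"gripper":85},
{"dp":[-0.053, 0.184, -0.279],"angular":[0.044, 0.0, -0.0],"gripper":85},
{"dp":[-0.053, 0.164, -0.291],"angular":[0.044, 0.0, -0.001],"gripper":85},
{"dp":[-0.054, 0.144, -0.301],"angular":[0.044, 0.0, -0.0],"gripper":85},
{"dp":[-0.053, 0.122, -0.31],"angular":[0.044, 0.0, -0.001],"gripper":85},
{"dp":[-0.054, 0.1, -0.318],"angular":[0.044, 0.001, -0.001],"gripper":85},
{"dp":[-0.053, 0.079, -0.325],"angular":[0.045, 0.0, -0.0],"gripper":85}]
clock 9.55 now [ 0.527  -0.4197  0.079 ] ends [ 0.62   -0.1129  0.13  ] F [ 0.1 -0.7  1.1] w 0.0547366434926959
```

```bash
python3 -c "
from h import *
plan((.6605,-.120,.09),-97.3,8,35)"
```

```text
[{"dp":[-0.011, 0.256, -0.227],"angular":[0.044, 0.0, -0.0],"gripper":35},
{"dp":[-0.011, 0.239, -0.244],"angular":[0.044, 0.0, -0.001],"gripper":35},
{"dp":[-0.011, 0.222, -0.26],"angular":[0.044, 0.0, -0.0],"gripper":35},
{"dp":[-0.011, 0.204, -0.274],"angular":[0.044, 0.0, -0.001],"gripper":35},
{"dp":[-0.012, 0.184, -0.288],"angular":[0.044, 0.0, -0.0],"gripper":35},
{"dp":[-0.012, 0.164, -0.3],"angular":[0.044, 0.0, -0.001],"gripper":35},
{"dp":[-0.012, 0.143, -0.31],"angular":[0.044, 0.001, -0.001],"gripper":35},
{"dp":[-0.011, 0.121, -0.32],"angular":[0.045, 0.0, -0.0],"gripper":35}]
clock 9.55 now [ 0.527  -0.4197  0.079 ] ends [ 0.6606 -0.12    0.0899] F [ 0.1 -0.7  1.1] w 0.0547366434926959
```

Call:
arm_command --series '[{"dp": [-0.011, 0.256, -0.227], "angular": [0.044, 0, 0], "gripper": 35}, {"dp": [-0.011, 0.239, -0.244], "angular": [0.044, 0, 0], "gripper": 35}, {"dp": [-0.011, 0.222, -0.26], "angular": [0.044, 0, 0], "gripper": 35}, {"dp": [-0.011, 0.204, -0.274], "angular": [0.044, 0, 0], "gripper": 35}, {"dp": [-0.012, 0.184, -0.288], "angular": [0.044, 0, 0], "gripper": 35}, {"dp": [-0.012, 0.164, -0.3], "angular": [0.044, 0, 0], "gripper": 35}, {"dp": [-0.012, 0.11, -0.24], "angular": [0.044, 0, 0], "gripper": 35}, {"dp": [0, 0.06, -0.15], "angular": [0.03, 0, 0], "gripper": 35}]'

```text
clock: 10.55
position: [0.6556, -0.1447, 0.0964]
ee_rot: [0.473, 0.533, 0.462, -0.528]
contact_force: [0.1, 0.2, -1.4]
width: 0.0548
```

```bash
python3 -c "
from h import *
plan((.6605,-.120,.045),-97.3,4,35)"
```

```text
[{"dp":[0.107, 0.002, -0.053],"angular":[0.0, 0.001, -0.003],"gripper":35},
{"dp":[0.107, 0.002, -0.053],"angular":[0.0, 0.001, -0.003],"gripper":35},
{"dp":[0.107, 0.003, -0.052],"angular":[0.0, 0.001, -0.002],"gripper":35},
{"dp":[0.107, 0.003, -0.053],"angular":[0.001, 0.001, -0.003],"gripper":35},
{"dp":[-0.0, -0.0, 0.0],"angular":[-0.0, -0.0, 0.0],"gripper":35},
{"dp":[-0.0, -0.0, 0.0],"angular":[-0.0, -0.0, 0.0],"gripper":35},
{"dp":[-0.0, -0.0, 0.0],"angular":[-0.0, -0.0, 0.0],"gripper":35},
{"dp":[-0.0, -0.0, 0.0],"angular":[-0.0, -0.0, 0.0],"gripper":35}]
clock 10.55 now [ 0.6556 -0.1447  0.0964] ends [ 0.6605 -0.12    0.045 ] F [ 0.1  0.2 -1.4] w 0.05477746830350399
```

Call:
arm_command --series '[{"dp": [0, 0.002, -0.053], "angular": [0, 0.001, -0.003], "gripper": 35}, {"dp": [0, 0.002, -0.053], "angular": [0, 0.001, -0.003], "gripper": 35}, {"dp": [0.05, 0.003, -0.052], "angular": [0, 0.001, -0.003], "gripper": 35}, {"dp": [0.1, 0.003, -0.04], "angular": [0, 0.001, -0.003], "gripper": 35}, {"dp": [0.1, 0, -0.01], "angular": [0, 0, 0], "gripper": 35}, {"dp": [0.05, 0, 0], "angular": [0, 0, 0], "gripper": 35}, {"dp": [0, 0, 0], "angular": [0, 0, 0], "gripper": 35}, {"dp": [0, 0, 0], "angular": [0, 0, 0], "gripper": 35}]'

```text
clock: 11.55
position: [0.6587, -0.1204, 0.0573]
ee_rot: [-0.466, -0.529, -0.469, 0.532]
contact_force: [-0.2, 0.0, 0.0]
width: 0.0548
```

```bash
python3 -c "
from h import *
b=get_image('scene');t=get_image('top')
cv2.imwrite('pics/p1.png',np.hstack([cv2.resize(b['image'][110:240,130:300],None,fx=3,fy=3),cv2.resize(t['image'][110:240,150:270],None,fx=3,fy=3)])[:, :800])
plan((.6605,-.120,-.004),-97.3,6,35)"
```

```text
[{"dp":[0.085, 0.003, -0.001],"angular":[0.0, 0.0, 0.001],"gripper":35},
{"dp":[0.086, 0.002, -0.001],"angular":[0.0, 0.0, 0.0],"gripper":35},
{"dp":[0.085, 0.003, -0.001],"angular":[0.0, 0.0, 0.001],"gripper":35},
{"dp":[0.086, 0.002, -0.001],"angular":[0.0, 0.0, 0.0],"gripper":35},
{"dp":[0.085, 0.002, -0.0],"angular":[0.001, 0.0, 0.001],"gripper":35},
{"dp":[0.086, 0.003, -0.001],"angular":[0.0, 0.0, 0.0],"gripper":35},
{"dp":[-0.0, -0.0, 0.0],"angular":[0.0, 0.0, 0.0],"gripper":35},
{"dp":[-0.0, -0.0, 0.0],"angular":[0.0, 0.0, 0.0],"gripper":35}]
clock 11.65 now [ 0.6588 -0.1203  0.0576] ends [ 0.6606 -0.12   -0.004 ] F [-0.6  1.  -0.3] w 0.05467163134327776
```

View pics/p1.png

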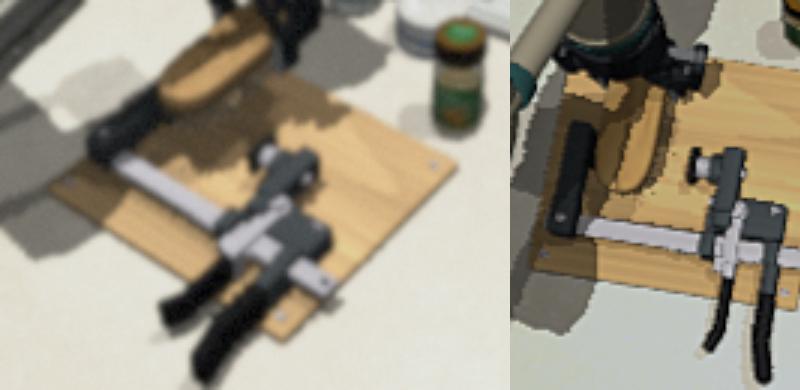

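```bash
python3 - <<'E'
from h import *
O=np.array([.5195,-.2089]);ex=np.array([.9918,-.1278]);ey=np.array([.1278,.9918])
a=dict(np.load('a.npz'));P=cloud(a);C=np.stack([(P[...,:2]-O)@ex,(P[...,:2]-O)@ey],-1)*1000
k=(P[...,2]>.048)&(P[...,2]<.07)&(C[...,0]>56)&(C[...,0]<84)&(C[...,1]>100)&(C[...,1]<200);print('far y',np.percentile(C[k][:,1],[2,10,50,98]))
k=(P[...,2]>.048)&(P[...,2]<.07)&(C[...,0]>56)&(C[...,0]<84)&(C[...,1]>0)&(C[...,1]<90);print('near y',np.percentile(C[k][:,1],[2,50,90,98]))
t=get_image('top');P=cloud(t);C=np.stack([(P[...,:2]-O)@ex,(P[...,:2]-O)@ey],-1)*1000
h=cv2.cvtColor(t['image'],cv2.COLOR_BGR2HSV);w=(h[...,0]>8)&(h[...,0]<28)&(h[...,1]>90)&(P[...,2]>.1)&(P[...,2]<.14)
for x0 in range(20,130,10):
    k=w&(C[...,0]>x0)&(C[...,0]<x0+10)&(C[...,1]>50)&(C[...,1]<160)
    if k.sum()>3: print(x0,k.sum(),np.percentile(C[k][:,1],[3,97]).round(1),np.median(P[k][:,2]).round(3))
E
```

```text
far y [146.00897018 147.7613445  159.9590794  176.0187762 ]
near y [10.15284089 32.8171696  55.97881978 59.44683107]
20 47 [ 90.4 119.5] 0.121
30 67 [ 85.6 124.6] 0.122
40 71 [ 83.5 128.8] 0.123
50 75 [ 82.3 129.6] 0.123
60 78 [ 81.7 130. ] 0.123
70 76 [ 81.8 129.4] 0.123
80 73 [ 81.5 130.4] 0.123
90 76 [ 81.8 130.6] 0.123
100 77 [ 81.7 129.1] 0.123
110 75 [ 82.  148.7] 0.123
120 10 [ 98.7 150.9] 0.123
```

Brush is aligned (y 82–130, end at x≈23, far pad face at about y 146), so I'll lower it.

Call:
arm_command --series '[{"dp": [0.09, 0.003, 0], "angular": [0, 0, 0], "gripper": 35}, {"dp": [0.1, 0.003, 0], "angular": [0, 0, 0], "gripper": 35}, {"dp": [0.1, 0.003, 0], "angular": [0, 0, 0], "gripper": 35}, {"dp": [0.08, 0.002, 0], "angular": [0, 0, 0], "gripper": 35}, {"dp": [0.06, 0, 0], "angular": [0, 0, 0], "gripper": 35}, {"dp": [0.04, 0, 0], "angular": [0, 0, 0], "gripper": 35}, {"dp": [0.02, 0, 0], "angular": [0, 0, 0], "gripper": 35}, {"dp": [0, 0, 0], "angular": [0, 0, 0], "gripper": 35}]'

```text
clock: 12.7
position: [0.66, -0.1204, -0.0056]
ee_rot: [-0.467, -0.529, -0.469, 0.531]
contact_force: [-0.6, 0.2, -1.4]
width: 0.0543
```

Call:
arm_command --series '[{"dp": [0.01, 0, 0], "angular": [0, 0, 0], "gripper": 35}, {"dp": [0.008, 0, 0], "angular": [0, 0, 0], "gripper": 35}, {"dp": [0, 0, 0], "angular": [0, 0, 0], "gripper": 60}, {"dp": [0, 0, 0], "angular": [0, 0, 0], "gripper": 80}, {"dp": [0, 0, 0], "angular": [0, 0, 0], "gripper": 84}, {"dp": [-0.02, 0, 0], "angular": [0, 0, 0], "gripper": 84}, {"dp": [-0.1, 0, 0], "angular": [0, 0, 0], "gripper": 84}, {"dp": [-0.2, 0, 0], "angular": [0, 0, 0], "gripper": 84}]'

```text
clock: 13.7
position: [0.6598, -0.1203, 0.0322]
ee_rot: [-0.466, -0.529, -0.469, 0.532]
contact_force: [0.1, -0.3, 0.2]
width: 0.084
```

Call:
arm_command --series '[{"dp": [-0.3, 0, 0], "angular": [0, 0, 0], "gripper": 84}, {"dp": [-0.3, -0.1, 0], "angular": [0, 0, 0], "gripper": 84}, {"dp": [-0.1, -0.3, 0.1], "angular": [0, 0, 0], "gripper": 84}, {"dp": [0, -0.35, 0.25], "angular": [0, 0, 0], "gripper": 84}, {"dp": [0, -0.35, 0.25], "angular": [0, 0, 0], "gripper": 84}, {"dp": [0, -0.3, 0.2], "angular": [0, 0, 0], "gripper": 84}, {"dp": [0, -0.1, 0.05], "angular": [0, 0, 0], "gripper": 84}, {"dp": [0, 0, 0], "angular": [0, 0, 0], "gripper": 84}]'

```text
clock: 14.7
position: [0.4693, -0.2024, 0.1291]
ee_rot: [0.473, 0.531, 0.464, -0.528]
contact_force: [0.6, 0.3, 0.6]
width: 0.084
```

```bash
cat >> h.py <<'E'
O=np.array([.5195,-.2089]);ex=np.array([.9918,-.1278]);ey=np.array([.1278,.9918])
def cl(P): return np.stack([(P[...,:2]-O)@ex,(P[...,:2]-O)@ey,P[...,2]],-1)*1000
def world(x,y,z): return [*(O+(ex*x+ey*y)/1000),z/1000]
E
python3 - <<'E'
from h import *
t=get_image('top');P=cloud(t);C=cl(P);s=get_state()
cv2.imwrite('pics/p2.png',cv2.resize(t['image'][110:245,150:270],None,fx=4,fy=4,interpolation=cv2.INTER_CUBIC))
h=cv2.cvtColor(t['image'],cv2.COLOR_BGR2HSV);w=(h[...,0]>8)&(h[...,0]<28)&(h[...,1]>90)&(C[...,2]>40)&(C[...,2]<75)&(C[...,0]>0)&(C[...,0]<185)&(C[...,1]>50)&(C[...,1]<160)
Q=C[w];print(len(Q),cv2.minAreaRect(Q[:,:2].astype(np.float32)),np.percentile(Q[:,2],[5,50,95]))
# grip/trigger
g=(C[...,0]<-40)&(C[...,0]>-110)&(C[...,2]>25)&(C[...,2]<70)&(abs(C[...,1])<70)
for x0 in range(-105,-40,10):
    k=g&(C[...,0]>=x0)&(C[...,0]<x0+10); ys=np.sort(C[k][:,1]); print(x0,ys.round().tolist(),np.median(C[k][:,2]) if k.any() else '')
print(s['qpos'],cl(np.array(s['position'])),s['width'])
E
```

```text
312 ((140.2234649658203, 106.27033233642578), (64.92431640625, 49.43166732788086), 0.593422532081604) [53.77347928 58.22712544 61.23736055]
-105 [-44.0, -44.0, -43.0, -42.0, -42.0, -41.0, -41.0, -39.0, -39.0, -38.0, -38.0, -37.0, -36.0, -36.0, -35.0, -34.0, -34.0, -33.0, -33.0, -31.0, -31.0, -30.0, -30.0, -27.0, 12.0, 13.0, 14.0, 17.0] 50.45798157995496
-95 [-43.0, -42.0, -40.0, -40.0, -39.0, -37.0, -37.0, -37.0, -36.0, -35.0, -34.0, -34.0, -33.0, -32.0, -32.0, -31.0, -31.0, -29.0, -29.0, -28.0, -28.0, -27.0, -26.0, -26.0, -25.0, 6.0, 7.0, 8.0, 8.0, 9.0, 10.0, 10.0, 10.0, 11.0, 12.0, 12.0, 13.0, 15.0, 16.0, 16.0, 18.0, 18.0] 49.15843438036843
-85 [-39.0, -38.0, -38.0, -37.0, -36.0, -35.0, -35.0, -33.0, -33.0, -32.0, -30.0, -30.0, -30.0, -29.0, -28.0, -27.0, -26.0, -25.0, -25.0, -24.0, -23.0, 4.0, 4.0, 4.0, 5.0, 6.0, 6.0, 6.0, 7.0, 8.0, 9.0, 9.0, 10.0, 11.0, 12.0, 12.0, 14.0, 14.0, 17.0] 49.7270390575012
-75 [-39.0, -39.0, -39.0, -39.0, -38.0, -37.0, -36.0, -36.0, -36.0, -34.0, -34.0, -33.0, -33.0, -32.0, -31.0, -31.0, -30.0, -29.0, -28.0, -28.0, -26.0, -25.0, -25.0, 3.0, 3.0, 3.0, 3.0, 4.0, 5.0, 5.0, 6.0, 7.0, 8.0, 9.0, 10.0, 11.0] 48.89607457074713
-65 [-39.0, -39.0, -38.0, -37.0, -37.0, -35.0, -35.0, -34.0, -34.0, -33.0, -32.0, -32.0, -31.0, -30.0, -29.0, -29.0, -28.0, -27.0, -27.0, -26.0, -24.0, -24.0, -23.0, -23.0, 4.0] 50.646201701266214
-55 [-39.0, -39.0, -37.0, -36.0, -34.0, -33.0, -31.0, -30.0, -30.0, -28.0, -28.0, -25.0, -25.0] 50.94902943269031
-45 [] 
[-5.42771133e-01  2.29680612e-01  1.76826708e+00  2.39467142e-04
  1.12998733e+00  1.15068540e+00] [-49.95042346   0.17109972 129.07381062] 0.08395386378218317
```

View pics/p2.png

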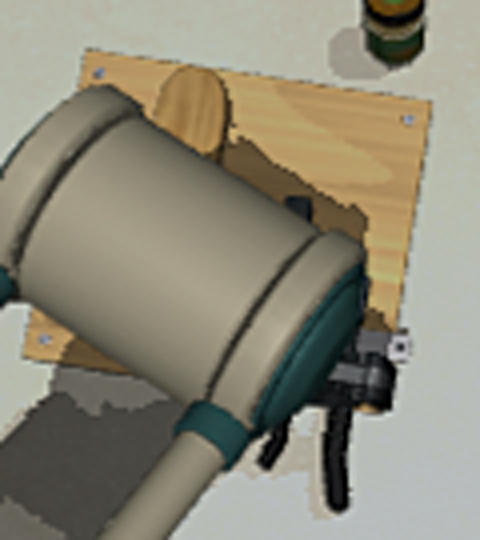

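Brush lies at y≈106, far end at x≈174; released. The grip and trigger positions agree with the expected clamp frame. Next I go to the trigger.

```bash
python3 -c "
from h import *
print(world(-62,-26,60)); plan(world(-62,-26,60),-97.34,7,85)"
```

```text
[np.float64(0.45468559999999997), np.float64(-0.2267632), 0.06]
[{"dp":[0.082, -0.016, 0.031],"angular":[0.0, 0.0, -0.001],"gripper":85},
{"dp":[0.082, -0.015, 0.031],"angular":[0.001, 0.001, -0.001],"gripper":85},
{"dp":[0.082, -0.015, 0.031],"angular":[0.0, 0.0, -0.001],"gripper":85},
{"dp":[0.082, -0.015, 0.031],"angular":[0.001, 0.001, -0.001],"gripper":85},
{"dp":[0.083, -0.015, 0.031],"angular":[0.0, 0.0, -0.001],"gripper":85},
{"dp":[0.082, -0.015, 0.03],"angular":[0.001, 0.001, -0.002],"gripper":85},
{"dp":[0.083, -0.015, 0.031],"angular":[0.0, 0.0, -0.001],"gripper":85},
{"dp":[-0.0, 0.0, -0.0],"angular":[0.0, 0.0, -0.0],"gripper":85}]
clock 14.75 now [ 0.47   -0.2023  0.1291] ends [ 0.4546 -0.2268  0.0599] F [ 0.   0.5 -0. ] w 0.08395386378218317
```

Call:
arm_command --series '[{"dp": [0.08, -0.016, 0.033], "angular": [0, 0, -0.001], "gripper": 85}, {"dp": [0.08, -0.015, 0.033], "angular": [0, 0, -0.001], "gripper": 85}, {"dp": [0.08, -0.015, 0.033], "angular": [0, 0, -0.001], "gripper": 85}, {"dp": [0.08, -0.015, 0.031], "angular": [0, 0, -0.001], "gripper": 85}, {"dp": [0.08, -0.015, 0.031], "angular": [0, 0, -0.001], "gripper": 85}, {"dp": [0.06, -0.015, 0.03], "angular": [0, 0, -0.001], "gripper": 85}, {"dp": [0.03, -0.01, 0.02], "angular": [0, 0, -0.001], "gripper": 85}, {"dp": [0, 0, 0], "angular": [0, 0, 0], "gripper": 85}]'

```text
clock: 15.75
position: [0.4571, -0.2269, 0.0645]
ee_rot: [-0.47, -0.528, -0.468, 0.53]
contact_force: [0.7, -0.2, -0.1]
width: 0.0849
```

```bash
python3 - <<'E'
from h import *
plan(world(-62,-26,-13),-97.34,6,85)
d=wristimg();C=cl(cloud(d));cv2.imwrite('pics/w5.png',d['image'])
print(cl(np.array(get_state()['position'])))
for x0 in range(-100,-45,10):
    k=(C[...,0]>x0)&(C[...,0]<x0+10)&(C[...,2]>30)&(C[...,2]<56)
    g=C[k&(C[...,1]<-10)][:,1];t=C[k&(C[...,1]>-10)&(C[...,1]<30)][:,1]
    print(x0,len(g),len(t),np.percentile(g,[2,98]).round(1) if len(g)else'',np.percentile(t,[2,98]).round(1) if len(t)else'')
E
```

```text
[{"dp":[0.108, -0.003, -0.0],"angular":[0.001, 0.0, 0.0],"gripper":85},
{"dp":[0.108, -0.003, -0.0],"angular":[0.001, 0.0, 0.0],"gripper":85},
{"dp":[0.108, -0.004, -0.0],"angular":[0.001, 0.001, 0.0],"gripper":85},
{"dp":[0.107, -0.003, -0.0],"angular":[0.001, 0.0, 0.0],"gripper":85},
{"dp":[0.108, -0.004, -0.0],"angular":[0.001, 0.001, 0.0],"gripper":85},
{"dp":[0.107, -0.003, -0.0],"angular":[0.0, 0.0, 0.0],"gripper":85},
{"dp":[0.0, -0.0, -0.0],"angular":[0.0, 0.0, 0.0],"gripper":85},
{"dp":[0.0, -0.0, -0.0],"angular":[0.0, 0.0, 0.0],"gripper":85}]
clock 15.75 now [ 0.4571 -0.2269  0.0645] ends [ 0.4547 -0.2268 -0.013 ] F [ 0.7 -0.2 -0.1] w 0.0848724479789201
[-59.43982186 -25.75421541  64.74019647]
-100 303 84 [-44.2 -27.7] [ 8.8 18.4]
-90 292 205 [-41.7 -25.5] [ 4.4 16.8]
-80 339 218 [-39.3 -24. ] [ 2.2 12.6]
-70 341 233 [-39.6 -23.9] [ 2.1 11.7]
-60 348 253 [-39.4 -23.9] [ 2.1 12. ]
-50 362 251 [-39.3 -23.8] [ 2.1 11.5]
```

View pics/w5.png

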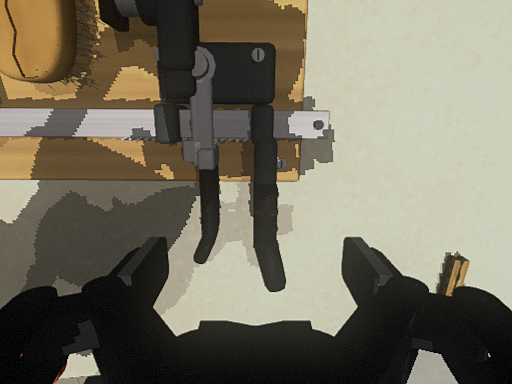

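Call:
arm_command --series '[{"dp": [0.11, -0.003, 0], "angular": [0, 0, 0], "gripper": 85.4}, {"dp": [0.12, -0.003, 0], "angular": [0, 0, 0], "gripper": 85.4}, {"dp": [0.12, -0.004, 0], "angular": [0, 0, 0], "gripper": 85.4}, {"dp": [0.11, -0.003, 0], "angular": [0, 0, 0], "gripper": 85.4}, {"dp": [0.08, -0.003, 0], "angular": [0, 0, 0], "gripper": 85.4}, {"dp": [0.05, -0.003, 0], "angular": [0, 0, 0], "gripper": 85.4}, {"dp": [0.02, 0, 0], "angular": [0, 0, 0], "gripper": 85.4}, {"dp": [0, 0, 0], "angular": [0, 0, 0], "gripper": 85.4}]'

```text
clock: 16.8
position: [0.456, -0.2269, -0.0121]
ee_rot: [-0.471, -0.528, -0.468, 0.53]
contact_force: [0.1, 0.8, 0.2]
width: 0.085
```

```bash
cat > m.py <<'E'
from h import *
def meas():
    s=get_state();d=wristimg();C=cl(cloud(d));h=cv2.cvtColor(d['image'],cv2.COLOR_BGR2HSV)
    print('t',s['clock'],'tcp',cl(np.array(s['position'])).round(1),'w',round(s['width']*1000,1),'F',np.round(s['contact_force'],1))
    k=(abs(C[...,0])<8)&(C[...,2]>30)&(C[...,2]<48)&(C[...,1]<-30); 
    print('bar end y',C[k][:,1].min().round(1) if k.any() else None,np.percentile(C[k][:,1],1).round(1) if k.any() else None,k.sum())
    k=(C[...,0]<-52)&(C[...,0]>-70)&(C[...,2]>30)&(C[...,2]<56)&(C[...,1]>-22)&(C[...,1]<14); print('trigger y',np.percentile(C[k][:,1],[2,98]).round(1) if k.any() else None)
    top=get_image('top');B=cl(cloud(top));hb=cv2.cvtColor(top['image'],cv2.COLOR_BGR2HSV)
    k=(abs(B[...,0])<8)&(B[...,2]>30)&(B[...,2]<48)&(B[...,1]<-30);print('top: bar end',B[k][:,1].min().round(1) if k.any() else None)
    for n,A,H in(('wrist',C,h),('top',B,hb)):
        w=(H[...,0]>8)&(H[...,0]<28)&(H[...,1]>80)&(A[...,2]>45)&(A[...,2]<68)&(A[...,1]>45)
        for lo,hi in((56,84),(100,140)):
            k=w&(A[...,0]>lo)&(A[...,0]<hi)
            if k.sum()>20: print(n,'brush top y at x',lo,np.percentile(A[k][:,1],[2,98]).round(1))
        dk=(H[...,2]<95)&(A[...,2]>38)&(A[...,2]<62)&(A[...,0]>56)&(A[...,0]<84)&(A[...,1]>15)&(A[...,1]<72)
        if dk.sum()>20: print(n,'near dark y hist',np.histogram(A[dk][:,1],bins=np.arange(15,73,3))[0].tolist())
        fj=(A[...,2]>48)&(A[...,2]<64)&(A[...,0]>56)&(A[...,0]<84)&(A[...,1]>115)&(H[...,2]<95)
        if fj.sum()>5: print(n,'far y',np.percentile(A[fj][:,1],[2,98]).round(1))
    cv2.imwrite('pics/m%05.1f.png'%s['clock'],d['image'])
meas()
E
python3 m.py
```

```text
t 16.8 tcp [-60.7 -26.  -12.1] w 85.0 F [0.1 0.8 0.2]
bar end y -72.7 -71.8 3744
trigger y [ 1.9 11. ]
top: bar end -646.1
top brush top y at x 56 [ 81.5 147.4]
top brush top y at x 100 [ 81.8 131.3]
top near dark y hist [11, 9, 11, 10, 12, 8, 10, 9, 6, 3, 2, 1, 3, 4, 3, 0, 0, 0, 0]
top far y [146.3 295.1]
```

Call:
arm_command --series '[{"dp": [0, 0, 0], "angular": [0, 0, 0], "gripper": 70}, {"dp": [0, 0, 0], "angular": [0, 0, 0], "gripper": 60}, {"dp": [0, 0, 0], "angular": [0, 0, 0], "gripper": 50}, {"dp": [0, 0, 0], "angular": [0, 0, 0], "gripper": 40}, {"dp": [0, 0, 0], "angular": [0, 0, 0], "gripper": 30}, {"dp": [0, 0, 0], "angular": [0, 0, 0], "gripper": 30}, {"dp": [0, 0, 0], "angular": [0, 0, 0], "gripper": 30}, {"dp": [0, 0, 0], "angular": [0, 0, 0], "gripper": 30}]' --grip_force 30

```text
clock: 17.9
position: [0.4557, -0.2269, -0.01]
ee_rot: [-0.472, -0.528, -0.467, 0.53]
contact_force: [-0.3, 1.3, 1.1]
width: 0.0301
```

```bash
python3 m.py
```

```text
t 17.9 tcp [-60.9 -26.  -10. ] w 30.1 F [-0.3  1.3  1.1]
bar end y -83.3 -82.2 4657
trigger y [-21.6   3.2]
top: bar end -644.7
top brush top y at x 56 [ 81.5 143.3]
top brush top y at x 100 [ 81.7 131.4]
top near dark y hist [10, 10, 10, 11, 9, 10, 10, 9, 5, 3, 3, 2, 4, 4, 3, 1, 0, 0, 0]
top far y [131.3 259.4]
```

Call:
arm_command --series '[{"dp": [0.008, -0.005, 0], "angular": [0, 0, 0], "gripper": 82}, {"dp": [0, 0, 0], "angular": [0, 0, 0], "gripper": 82}, {"dp": [0, 0, 0], "angular": [0, 0, 0], "gripper": 82}, {"dp": [0, 0, 0], "angular": [0, 0, 0], "gripper": 82}, {"dp": [0.008, 0, 0], "angular": [0, 0, 0], "gripper": 82}, {"dp": [0, 0, 0], "angular": [0, 0, 0], "gripper": 82}, {"dp": [0, 0, 0], "angular": [0, 0, 0], "gripper": 55}, {"dp": [0, 0, 0], "angular": [0, 0, 0], "gripper": 30}]'

```text
clock: 19.0
position: [0.4553, -0.2257, -0.012]
ee_rot: [-0.471, -0.529, -0.467, 0.529]
contact_force: [0.6, 5.8, 4.0]
width: 0.0475
```

Call:
arm_command --series '[{"dp": [0, 0, 0], "angular": [0, 0, 0], "gripper": 30}, {"dp": [0, 0, 0], "angular": [0, 0, 0], "gripper": 30}, {"dp": [0, 0, 0], "angular": [0, 0, 0], "gripper": 30}, {"dp": [0, 0, 0], "angular": [0, 0, 0], "gripper": 30}, {"dp": [0, 0, 0], "angular": [0, 0, 0], "gripper": 30}, {"dp": [0, 0, 0], "angular": [0, 0, 0], "gripper": 30}, {"dp": [0, 0, 0], "angular": [0, 0, 0], "gripper": 30}, {"dp": [0, 0, 0], "angular": [0, 0, 0], "gripper": 30}]'

```text
clock: 20.0
position: [0.455, -0.2269, -0.0115]
ee_rot: [-0.472, -0.527, -0.467, 0.53]
contact_force: [-0.2, 0.0, -0.4]
width: 0.0298
```

```bash
python3 m.py
```

```text
t 20.0 tcp [-61.7 -26.1 -11.5] w 29.8 F [-0.2  0.  -0.4]
bar end y -93.6 -91.9 5814
trigger y [-21.7   3. ]
top: bar end -646.0
top brush top y at x 56 [ 71.9 144.2]
top brush top y at x 100 [ 73.2 122.7]
top near dark y hist [11, 9, 8, 11, 9, 8, 11, 10, 4, 5, 4, 2, 4, 5, 4, 0, 0, 0, 0]
top far y [122.7 292.1]
```

Call:
arm_command --series '[{"dp": [0.008, 0.005, 0], "angular": [0, 0, 0], "gripper": 82}, {"dp": [0, 0, 0], "angular": [0, 0, 0], "gripper": 82}, {"dp": [0, 0, 0], "angular": [0, 0, 0], "gripper": 82}, {"dp": [0, 0, 0], "angular": [0, 0, 0], "gripper": 82}, {"dp": [0.005, 0, 0], "angular": [0, 0, 0], "gripper": 82}, {"dp": [0, 0, 0], "angular": [0, 0, 0], "gripper": 82}, {"dp": [0, 0, 0], "angular": [0, 0, 0], "gripper": 60}, {"dp": [0, 0, 0], "angular": [0, 0, 0], "gripper": 50}]'

```text
clock: 21.1
position: [0.4555, -0.2251, -0.0132]
ee_rot: [-0.471, -0.528, -0.468, 0.529]
contact_force: [0.4, 4.8, 3.8]
width: 0.0504
```

Call:
arm_command --series '[{"dp": [0, 0, 0], "angular": [0, 0, 0], "gripper": 46}, {"dp": [0, 0, 0], "angular": [0, 0, 0], "gripper": 42}, {"dp": [0, 0, 0], "angular": [0, 0, 0], "gripper": 39}, {"dp": [0, 0, 0], "angular": [0, 0, 0], "gripper": 36}, {"dp": [0, 0, 0], "angular": [0, 0, 0], "gripper": 33}, {"dp": [0, 0, 0], "angular": [0, 0, 0], "gripper": 31}, {"dp": [0, 0, 0], "angular": [0, 0, 0], "gripper": 30}, {"dp": [0, 0, 0], "angular": [0, 0, 0], "gripper": 30}]'

```text
clock: 22.1
position: [0.4551, -0.2268, -0.0121]
ee_rot: [-0.472, -0.528, -0.467, 0.53]
contact_force: [-1.6, -0.1, 2.9]
width: 0.0301
```

```bash
python3 m.py; python3 - <<'E'
import cv2,glob
f=sorted(glob.glob('pics/m*.png'))[-1];i=cv2.imread(f);cv2.imwrite('pics/v1.png',cv2.resize(i[:240,60:400],None,fx=2.2,fy=2.2,interpolation=cv2.INTER_CUBIC))
E
```

```text
t 22.1 tcp [-61.6 -26.  -12.1] w 30.1 F [-1.6 -0.1  2.9]
bar end y -103.2 -101.6 6901
trigger y [-21.6   3.1]
top: bar end -644.7
top brush top y at x 56 [ 63.4 145.4]
top brush top y at x 100 [ 64.7 113.7]
top near dark y hist [11, 8, 11, 10, 10, 10, 11, 9, 5, 5, 4, 3, 5, 5, 4, 2, 0, 0, 0]
top far y [116.3 275.7]
```

View pics/v1.png

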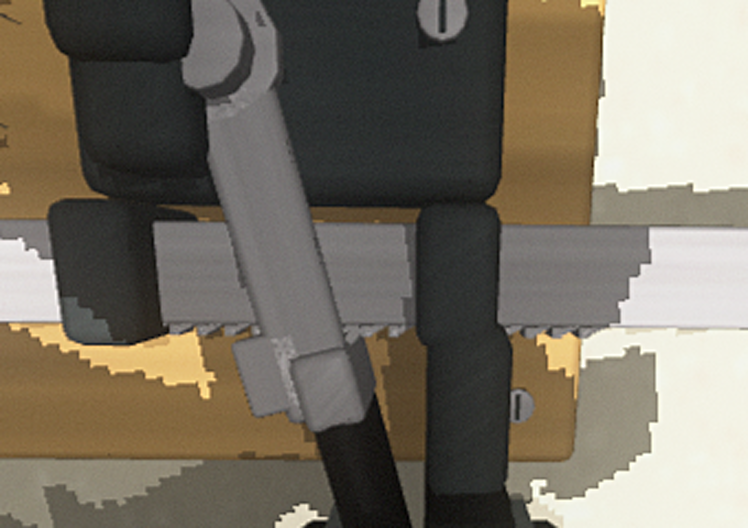

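The wrist view shows the trigger squeezed and the bar moved on (10 mm per squeeze); the pad is out of its view, so I measure from the bar end and the top camera. The brush is about 2 mm from contact. Now a gentle partial squeeze.

Call:
arm_command --series '[{"dp": [0.006, 0, 0], "angular": [0, 0, 0], "gripper": 82}, {"dp": [0, 0, 0], "angular": [0, 0, 0], "gripper": 82}, {"dp": [0, 0, 0], "angular": [0, 0, 0], "gripper": 82}, {"dp": [0, 0, 0], "angular": [0, 0, 0], "gripper": 82}, {"dp": [0.005, 0, 0], "angular": [0, 0, 0], "gripper": 82}, {"dp": [0, 0, 0], "angular": [0, 0, 0], "gripper": 82}, {"dp": [0, 0, 0], "angular": [0, 0, 0], "gripper": 76}, {"dp": [0, 0, 0], "angular": [0, 0, 0], "gripper": 70}]'

```text
clock: 23.2
position: [0.4557, -0.2253, -0.0143]
ee_rot: [-0.471, -0.528, -0.468, 0.529]
contact_force: [1.1, 1.6, 1.5]
width: 0.0701
```

Call:
arm_command --series '[{"dp": [0, 0, 0], "angular": [0, 0, 0], "gripper": 66}, {"dp": [0, 0, 0], "angular": [0, 0, 0], "gripper": 62}, {"dp": [0, 0, 0], "angular": [0, 0, 0], "gripper": 59}, {"dp": [0, 0, 0], "angular": [0, 0, 0], "gripper": 56}, {"dp": [0, 0, 0], "angular": [0, 0, 0], "gripper": 54}, {"dp": [0, 0, 0], "angular": [0, 0, 0], "gripper": 52}, {"dp": [0, 0, 0], "angular": [0, 0, 0], "gripper": 50}, {"dp": [0, 0, 0], "angular": [0, 0, 0], "gripper": 50}]'

```text
clock: 24.2
position: [0.4556, -0.2197, -0.0138]
ee_rot: [0.469, 0.531, 0.469, -0.528]
contact_force: [0.9, 2.7, 2.1]
width: 0.05
```

```bash
python3 m.py
```

```text
t 24.2 tcp [-62.  -18.9 -13.8] w 50.0 F [0.9 2.7 2.1]
bar end y -104.7 -102.8 7271
trigger y [-3.9  9. ]
top: bar end -645.6
top brush top y at x 56 [ 58.9 144.7]
top brush top y at x 100 [ 63.3 112.5]
top near dark y hist [10, 11, 9, 10, 11, 7, 11, 7, 7, 7, 6, 5, 8, 5, 5, 1, 0, 0, 0]
top far y [115.3 279.2]
```

Call:
arm_command --series '[{"dp": [0, 0, 0], "angular": [0, 0, 0], "gripper": 48}, {"dp": [0, 0, 0], "angular": [0, 0, 0], "gripper": 46}, {"dp": [0, 0, 0], "angular": [0, 0, 0], "gripper": 44.5}, {"dp": [0, 0, 0], "angular": [0, 0, 0], "gripper": 43}, {"dp": [0, 0, 0], "angular": [0, 0, 0], "gripper": 41.5}, {"dp": [0, 0, 0], "angular": [0, 0, 0], "gripper": 40}, {"dp": [0, 0, 0], "angular": [0, 0, 0], "gripper": 39}, {"dp": [0, 0, 0], "angular": [0, 0, 0], "gripper": 38}]'

```text
clock: 25.3
position: [0.4553, -0.2224, -0.0128]
ee_rot: [0.47, 0.53, 0.468, -0.529]
contact_force: [-1.9, -1.1, 4.3]
width: 0.0378
```

```bash
python3 m.py
```

```text
t 25.3 tcp [-62.  -21.6 -12.8] w 37.8 F [-1.9 -1.1  4.3]
bar end y -108.3 -106.6 7544
trigger y [-14.  11.]
top: bar end -646.2
top brush top y at x 56 [ 55.8 140.7]
top brush top y at x 100 [ 59.7 109.1]
top near dark y hist [9, 8, 11, 10, 9, 9, 10, 12, 4, 4, 6, 9, 6, 5, 0, 0, 0, 0, 0]
top far y [115.9 316.5]
```

Call:
arm_command --series '[{"dp": [0, 0, 0], "angular": [0, 0, 0], "gripper": 37}, {"dp": [0, 0, 0], "angular": [0, 0, 0], "gripper": 36}, {"dp": [0, 0, 0], "angular": [0, 0, 0], "gripper": 35}, {"dp": [0, 0, 0], "angular": [0, 0, 0], "gripper": 34}, {"dp": [0, 0, 0], "angular": [0, 0, 0], "gripper": 33}, {"dp": [0, 0, 0], "angular": [0, 0, 0], "gripper": 32}, {"dp": [0, 0, 0], "angular": [0, 0, 0], "gripper": 31.5}, {"dp": [0, 0, 0], "angular": [0, 0, 0], "gripper": 31}]'

```text
clock: 26.4
position: [0.4548, -0.2262, -0.0122]
ee_rot: [-0.472, -0.528, -0.467, 0.53]
contact_force: [-2.5, -1.0, 5.1]
width: 0.0316
```

```bash
python3 m.py; python3 - <<'E'
import sys;sys.path.insert(0,'.')
from h import *
b=get_image('scene');t=get_image('top')
cv2.imwrite('pics/v2.png',np.hstack([cv2.resize(b['image'][130:250,150:290],(420,360),interpolation=cv2.INTER_CUBIC),cv2.resize(t['image'][115:235,160:270],(330,360),interpolation=cv2.INTER_CUBIC)]))
C=cl(cloud(b))
h=cv2.cvtColor(b['image'],cv2.COLOR_BGR2HSV)
k=(C[...,2]>40)&(C[...,2]<62)&(C[...,0]>56)&(C[...,0]<84)&(C[...,1]>0)&(C[...,1]<140)
print(np.histogram(C[k][:,1],bins=np.arange(0,141,4))[0].tolist())
E
```

```text
t 26.4 tcp [-61.9 -25.4 -12.2] w 31.6 F [-2.5 -1.   5.1]
bar end y -109.8 -108.2 7622
trigger y [-21.5   4.2]
top: bar end -645.2
top brush top y at x 56 [ 54.8 138.9]
top brush top y at x 100 [ 58.1 107.1]
top near dark y hist [10, 10, 10, 12, 11, 9, 9, 9, 7, 7, 6, 6, 7, 2, 0, 1, 0, 0, 0]
top far y [116.1 318.1]
[9, 6, 37, 17, 14, 11, 14, 12, 12, 15, 7, 17, 11, 10, 3, 4, 0, 0, 0, 0, 0, 0, 0, 0, 0, 0, 0, 0, 0, 0, 0, 0, 0, 0, 0]
```

View pics/v2.png

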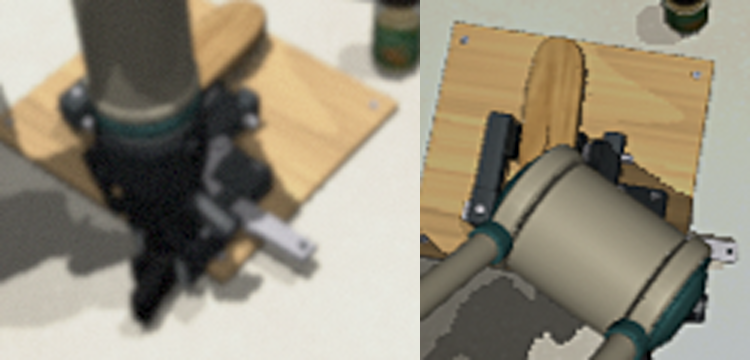

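Call:
arm_command --series '[{"dp": [0, 0, 0], "angular": [0, 0, 0], "gripper": 30.5}, {"dp": [0, 0, 0], "angular": [0, 0, 0], "gripper": 30}, {"dp": [0, 0, 0], "angular": [0, 0, 0], "gripper": 29.5}, {"dp": [0, 0, 0], "angular": [0, 0, 0], "gripper": 29}, {"dp": [0, 0, 0], "angular": [0, 0, 0], "gripper": 28.5}, {"dp": [0, 0, 0], "angular": [0, 0, 0], "gripper": 28.5}, {"dp": [0, 0, 0], "angular": [0, 0, 0], "gripper": 28.5}, {"dp": [0, 0, 0], "angular": [0, 0, 0], "gripper": 28.5}]' --grip_force 40

```text
clock: 27.6
position: [0.4547, -0.2271, -0.012]
ee_rot: [-0.472, -0.528, -0.467, 0.53]
contact_force: [-2.4, -0.8, 5.1]
width: 0.0291
```

```bash
python3 m.py
```

```text
t 27.6 tcp [-61.9 -26.4 -12. ] w 29.1 F [-2.4 -0.8  5.1]
bar end y -112.0 -110.1 7776
trigger y [-21.8   2.3]
top: bar end -645.5
top brush top y at x 56 [ 53.6 136.8]
top brush top y at x 100 [ 56.1 105.6]
top near dark y hist [11, 9, 11, 11, 12, 10, 10, 9, 5, 7, 9, 5, 3, 3, 0, 0, 0, 0, 0]
top far y [115.7 317.8]
```

Bar end and brush centre put the pad sink at about 6.2–7 mm, near halfway. One hold call will show whether it is stable.

Call:
arm_command --series '[{"dp": [0, 0, 0], "angular": [0, 0, 0], "gripper": 29}, {"dp": [0, 0, 0], "angular": [0, 0, 0], "gripper": 29}, {"dp": [0, 0, 0], "angular": [0, 0, 0], "gripper": 29}, {"dp": [0, 0, 0], "angular": [0, 0, 0], "gripper": 29}, {"dp": [0, 0, 0], "angular": [0, 0, 0], "gripper": 29}, {"dp": [0, 0, 0], "angular": [0, 0, 0], "gripper": 29}, {"dp": [0, 0, 0], "angular": [0, 0, 0], "gripper": 29}, {"dp": [0, 0, 0], "angular": [0, 0, 0], "gripper": 29}]'

```text
clock: 28.7
position: [0.4547, -0.2271, -0.012]
ee_rot: [-0.472, -0.527, -0.468, 0.529]
contact_force: [-2.8, -2.8, 5.3]
width: 0.0294
```

```bash
python3 m.py; python3 - <<'E'
from h import *
P=cloud(get_image('top'))
for n,c,z in(('tape',(.647,-.477),.01),('jar',(.747,-.262),.07),('sb',(.397,-.53),.008),('peg',(.347,-.386),.005)):
    k=(np.linalg.norm(P[...,:2]-c,axis=-1)<.065)&(P[...,2]>z)&(P[...,2]<.15); print(n,k.sum(),cv2.minAreaRect((P[k][:,:2]*1000).astype(np.float32)))
E
```

```text
t 28.7 tcp [-62.  -26.3 -12. ] w 29.4 F [-2.8 -2.8  5.3]
bar end y -111.9 -110.0 7774
trigger y [-21.8   2.3]
top: bar end -646.5
top brush top y at x 56 [ 52.6 136.9]
top brush top y at x 100 [ 56.4 105.3]
top near dark y hist [10, 10, 11, 9, 8, 12, 6, 11, 4, 8, 6, 7, 5, 1, 0, 0, 0, 0, 0]
top far y [115.5 317.1]
tape 413 ((646.1351318359375, -476.05670166015625), (94.63838958740234, 96.89334869384766), 67.85193634033203)
jar 262 ((747.4320678710938, -262.0121765136719), (42.402252197265625, 42.91162872314453), 65.17003631591797)
sb 290 ((397.52386474609375, -529.3766479492188), (28.786096572875977, 82.8488540649414), 88.93342590332031)
peg 108 ((351.7529296875, -364.7959289550781), (56.72113800048828, 70.24423217773438), 78.02604675292969)
```

```bash
python3 -c "
from rig import *
print(sign_off())"
```

```text
the job is handed in; nothing more can be done
None
```

The brush is clamped and the job is handed in at about 29 s, with the trigger still held squeezed. The brush lies flat on the gluing board, bristles down, with its split end between the pads and its other end away from the bar. I let go of it before starting on the trigger. I used three full squeezes, then a fourth that I eased in to the final position.

**Last checks**
- **Stability:** over a final 1 s hold the bar end stayed at y −112 mm and the brush did not move.
- **Pad sink:** this is an indirect figure, because the pad itself was out of the wrist camera's view. The brush position suggests about 6.2 mm and the bar end 6.6–7.3 mm. They differ slightly, but both fall within the 4–9 mm wanted.
- **Forces:** the wrist force read about 7 N in the last hold.
- **Other things:** the tape, jar and small brush were within about 1 mm of where they started. The peg's final reading was off by some 20 mm with a larger outline. I put that down to something else entering the measuring window, but I did not confirm it.

**What went wrong on the way**
- **First grasp missed:** the real fingertips sit about 29 mm behind the reported TCP, as the wrist, scene and top cameras all showed, so the fingers closed just above the brush. They did not disturb it, and I allowed for the offset from then on.
- **Yaw differed:** I measured the brush's starting yaw as about −1.14, not the −1.6 stated, and used the measured value.

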